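# Scan the red culture dishes and lock the carriage again

### The job

Load every red petri dish (two or three of them) from the sorting tray onto the scanner's carriage, each lying flat on the carriage floor, and leave the tan ones in the tray. Free the carriage by pulling up the sprung red index plunger and twisting it counter-clockwise into its rest notch so that it stays up by itself, push the loaded carriage all the way in, half-press the green key to its first click and keep it there for a full second, then press it fully down and let go. Finally pull the carriage all the way home with the dishes still on it, let the plunger drop back into its hole so that it is locked, and leave the forceps and the timer alone.

Things in the scene. Friction and masses are not known exactly. Their poses are not given: they have to be found in the camera images.
- red_1_mid (a point): petri dish, RED seen from above (the coloured disc is 60 mm across; its clear lid 64 mm, hard to see); grasp it across the lid; 16 mm high in all, the lid is the upper 10 mm, the base below it 60 mm across; this point is its centre, 8 mm above its underside. Two or three red dishes are present (None if absent).
- red_2_mid (a point): petri dish, RED seen from above (the coloured disc is 60 mm across; its clear lid 64 mm, hard to see); grasp it across the lid; 16 mm high in all, the lid is the upper 10 mm, the base below it 60 mm across; this point is its centre, 8 mm above its underside. Two or three red dishes are present (None if absent).
- red_3_mid (a point): petri dish, RED seen from above (the coloured disc is 60 mm across; its clear lid 64 mm, hard to see); grasp it across the lid; 16 mm high in all, the lid is the upper 10 mm, the base below it 60 mm across; this point is its centre, 8 mm above its underside. Two or three red dishes are present (None if absent).
- tan_1_mid (a point): petri dish, TAN seen from above (the coloured disc is 60 mm across; its clear lid 64 mm, hard to see); grasp it across the lid; 16 mm high in all, the lid is the upper 10 mm, the base below it 60 mm across; this point is its centre, 8 mm above its underside. Always present; stays in the tray.
- tan_2_mid (a point): petri dish, TAN seen from above (the coloured disc is 60 mm across; its clear lid 64 mm, hard to see); grasp it across the lid; 16 mm high in all, the lid is the upper 10 mm, the base below it 60 mm across; this point is its centre, 8 mm above its underside. Always present; stays in the tray.
- tray_floor (a point): white sorting tray, 190 x 250 mm outside (x, y of this frame), fixed; this point is the centre of its floor, 4 mm above the worktop; its rim is 4 mm wide and stands only 6 mm above the floor, lower than the dishes' lids. The dishes lie in it in two rows, in any order.
- carriage_floor (a point): centre of the floor (24 mm above the worktop) of the black carriage, a tray 88 x 240 mm inside (x, y of this frame), rim 4 mm wide, 5 mm high; white circles at y -78, 0, 78 mm show where dishes go. It slides along +x under the white housing (290 mm wide, roof top 85 mm above the worktop, 34 mm of room above the carriage floor), whose front is 85 mm beyond this point at home.
- carriage_handle (a point): blue upright tab at the front of the carriage, 10 mm thick (x of this frame), 50 mm wide (y), its top 68 mm and this point 56 mm above the worktop, on its middle; pinch it from above across its thickness and push it to +x (in) or pull it to -x (home).
- carriage (a joint): travel of the carriage in m: 0 = home (front, where it is loaded and locked), 0.140 = fully in under the housing (end stop). Slides with about 2 N of friction and stays where it is left. While the plunger is down at home it is locked, with 2.5 mm of play; the plunger drops back in only within 2.5 mm of home.
- plunger_grip (a point): middle of the red bar knob of the index plunger, 97 mm above the worktop when down, on its upright axis 165 mm to the +y side of the home carriage centre; the bar is 44 mm long (x of this frame), 13 mm thick (y), from 15 mm below this point to 11 mm above; nothing beside it is higher than 28 mm below the point. The frame lifts and turns with the knob.
- plunger (a joint): lift in m: 0 = down, in the hole of the carriage's lock bar; a spring draws it down, 5 N at 0, 9 N at 0.015; upper stop 0.020. Its brass cross pin sits in the slot of a castellated collar, so the knob turns only when lifted 0.014 or more (lift to about 0.017). In the rest notch it stays at about 0.011, clear of the lock bar.
- plunger_knob (a joint): turn of the knob in rad, counter-clockwise seen from above positive: 0 = pin over the slot (plunger can drop; within 0.15), 1.1 to 1.4 = over the rest notch, 3 mm deep, in which the pin stays when the knob is let down and let go. Stops at 0 and 1.40. To leave the notch, lift to 0.017 again.
- key_top (a point): centre of the top face of the round green two-stage key (28 mm across) on the housing roof, 109 mm above the worktop when free; press it straight down with shut fingers.
- key (a joint): depth of the key in m: 0 = free, 0.004 = first click, where the force rises from 2 N to 6 N; half pressed is 0.003 to 0.006; 0.010 = fully down (8 N). Springs back.
- forceps: steel forceps lying on the worktop, 126 mm long, a bystander.
- timer_white: white timer standing on the worktop, 45 x 75 x 63 mm, a bystander.
Mind the look-alikes: they are no part of the job. Leave any black look-alike of the part that bears red_1_mid alone.

How it is judged:
By the outcome, as a careful person would: the job done as asked, in the order asked, and still so for the second after the job is handed in, with the robot touching nothing.
Of red_1, red_2, red_3 only 2 to 3 are there at a start; the rules pass over those that are not, and their reading is None.
At some moment in a run one of red_1, red_2, red_3, tan_1, tan_2 may be knocked a few centimetres aside while the robot is not near it.
Once in a run the grip may slacken for a moment while it holds something.
It also fails if it takes over 192 s, if anything falls off the work surface, if the arm or the gripper's body presses on something with over 40 N, if the wrist force passes 120 N, or if a joint passes its speed limit or range.

### The arm

A 6-joint arm with a two-finger parallel gripper is mounted at the origin on a cart in front of the work surface, level with it; the furniture and walls round the work are solid. World frame = base frame: x ahead of the robot, y to its left, z up, the work surface at z = 0. Lengths are in m, angles in rad, forces in N, time in s.
With the tool pointing down it reaches from about 0.25 to 0.725 m from the base axis. Payload 4 kg.
Tool frame: the origin (TCP) lies between the finger pads; the fingertips stand 11 mm ahead of it and the grasp point (between the pads) lies 8 mm behind it (bot.tip_extent is the distance from the TCP to the fingertips, in m); z points along the fingers, y is the line along which they close (so a half turn about z gives the same grasp; the last joint's range is limited). The gripper opens to 85 mm and grips with 20 to 120 N. Pads are 22 mm wide; open, the fingers measure 114 mm over their backs; the gripper's body (76 mm by 85 mm) begins 54 mm behind the grasp point. The pads swing forward as they close: fully open they stand 13 mm farther back than shut.
Start: joints at [1.15, 0.241, 0.005, 1.335, 0, 1.571], TCP at [0.204, 0.456, 0.242] pointing down, gripper open.
Joint ranges: [-2.72, 2.72], [-1.05, 1.87], [-1.09, 1.28], [-1.99, 2.15], [-1.42, 1.44], [-3.14, 3.14]. Speed limits (rad/s): [2.79, 2.79, 3.14, 3.14, 3.14, 3.14].

### API

Orientations are given as a unit quaternion [x, y, z, w].
In Python, from workcell import bot gives the robot as it stands. The module is installed in compiled form; this text tells all that it offers.
- The arm moves only by the tool drive_tool, never from a script. Its argument "rows" is a list of rows, each an object of numbers: "dx", "dy", "dz": the shift along the tool's x, y, z in units of 50 mm (1.0 is 50 mm); "wx", "wy", "wz": the turn, a rotation vector about the tool's x, y, z in units of 5 degrees (1.0 is 5 degrees); "hand": the finger opening in mm, from 0 to 85.4. A call has 1 to 20 rows; each row is the pose to reach, as a shift and turn from the pose commanded when the call began, along the tool's axes at that moment; what a row does not reach only later rows make up. A row lasts 1/10 s, in which the tool goes at most 50 mm and 8.59 degrees, less where a joint would pass 70% of its speed; a pose out of reach is approached as far as the arm can. A call with a gripper value outside its range is refused whole. The fingers move at their own pace and stop on an object; the grip force is fixed at half the most. Time passes only in rows, so rows that repeat a pose let the fingers close. It gives the time, the measured TCP pose, the force, the opening and the grip force at its end, in the units of the state.
- bot.get_obs(): the state, without advancing time (a new reading comes with each control period).
- bot.camera(name): name is "scene" or "top"; returns the picture (384x512x3 uint8, red, green, blue); there is no depth.
- bot.get_calibration(name): a dict with "vfov" (degrees; the focal length in pixels is half the picture's height over the tangent of half this angle, whatever the lens; pixels are square), "cx", "cy" (the principal point, pixels), "origin" and "rotation" of the camera in the world. Camera axes: x right, y up, looking along -z (the intrinsics and any distortion apply to the point x, -y, -z); pixel columns grow to the right and rows downward; lengths in m; the calibration is good to about 2 mm. A picture is of the moment at which its call begins. get_calibration takes no time and is no camera call.
- bot.job_done(): hands the job in; it is judged then, once.
Trained networks look in the newest picture that a camera, given by its name, has taken for a name from the list of things; names that differ only in an ending like _2 or _b are one class to them, and where a whole thing is asked for, a point or a joint stands for the part that bears it (a point fixed in the world has none). Each returns a list of dicts, best first, with "score" (0 to 1); they miss things now and then, are a little off and sometimes report something else, mostly with a low value. They report only what shows in the picture. A call takes as long as a camera call. They do not tell look-alikes from the thing itself.
- bot.look_for(camera, thing): "extent" ([centre column, centre row, width, height] in pixels, round what is visible of it).
- bot.outline_of(camera, thing): "region" (384x512 bool, what is visible of it) and "extent" ([centre column, centre row, width, height] in pixels, round what is visible of it).
The state is a dict: "clock": time; "joint_pos": joint angles; "joint_vel": joint speeds; "tau": joint torques, N m; "eef_pos": TCP position; "tool_rot": TCP orientation; "ft_force": force on the tool from outside, world axes, zero at the start; "ft_torque": the same for the moment, N m; "grip_width": finger opening in m; "grasp_force": force on a finger pad.
Only numpy, scipy, OpenCV 4.12 (cv2) and the standard library are available. Lean on these libraries where they do the work, as an engineer would, in place of code of your own. Each camera call takes 0.05 s, during which the arm holds its last target. There are 200 camera calls.

## Working session

There is one attempt and no reset: what is moved stays moved. The work goes in short steps, Python scripts to look and compute and a tool call to move; the robot and the scene stay as the last step left them, time stands still between calls to the robot, and variables do not carry over. Pictures are saved under pics/ and viewed, at most 14 in all, crops included, and the job is handed in when it is done.

Besides the shell and the picture viewer there is one more tool, called after "Request:" by a JSON object that holds its "method" and its "body", one argument or row to a line. drive_tool: Moves the arm, as the interface text tells. Its arguments: {"type":"object","properties":{"rows":{"type":"array","items":{"type":"object","properties":{"dx":{"type":"number"},"dy":{"type":"number"},"dz":{"type":"number"},"wx":{"type":"number"},"wy":{"type":"number"},"wz":{"type":"number"},"hand":{"type":"number"}}}}},"required":["rows"]}

```bash
mkdir -p pics
cat > h.py <<'E'
import numpy as np, cv2
from workcell import bot
from scipy.spatial.transform import Rotation as R
def cal(n):
    c=bot.get_calibration(n); f=192/np.tan(np.radians(c['vfov'])/2); return c,f,np.array(c['origin']),np.array(c['rotation']) 
def rot(r):
    r=np.array(r); return r if r.shape==(3,3) else R.from_quat(r).as_matrix()
def at(n,u,v,z):
    c,f,o,r=cal(n); d=rot(r)@np.array([(u-c['cx'])/f,-(v-c['cy'])/f,-1]); return o+d*(z-o[2])/d[2]
def proj(n,p):
    c,f,o,r=cal(n); q=rot(r).T@(np.array(p)-o); return c['cx']+f*q[0]/-q[2], c['cy']-f*q[1]/-q[2]
def snap(n,fn,box=None,s=1):
    im=bot.camera(n); 
    j=im if box is None else im[box[1]:box[3],box[0]:box[2]]
    cv2.imwrite('pics/'+fn,cv2.resize(j,None,fx=s,fy=s,interpolation=cv2.INTER_CUBIC)[:,:,::-1]); return im
E
python3 - <<'E'
from h import *
for n in('scene','top'):
    print(n,bot.get_calibration(n)); snap(n,n+'0.png',s=1.5)
    for t in ['red_1_mid','tan_1_mid','tray_floor','carriage_floor','carriage_handle','plunger_grip','key_top','forceps','timer_white']:
        print(t,[(np.round(d['extent'],1).tolist(),round(d['score'],2)) for d in bot.look_for(n,t)][:7])
print(bot.get_obs())
E
```

```text
scene {'vfov': 48.1136605926969, 'cx': 250.7508466902055, 'cy': 188.91102905004658, 'origin': array([-0.20183225, -0.81811893,  0.84827901]), 'rotation': array([ 0.44272734, -0.16629782, -0.31881967,  0.8213961 ])}
red_1_mid [([325.0, 265.1, 20.4, 17.5], 0.72), ([230.8, 241.0, 15.4, 13.2], 0.71), ([392.5, 258.6, 23.0, 16.0], 0.56), ([280.0, 267.6, 21.3, 13.8], 0.49)]
tan_1_mid [([321.3, 300.4, 21.4, 16.5], 0.57), ([300.4, 280.1, 25.5, 18.9], 0.29)]
tray_floor [([314.9, 276.1, 110.5, 86.8], 0.9), ([280.1, 269.2, 19.5, 10.9], 0.36)]
carriage_floor [([228.9, 204.6, 75.9, 46.6], 0.63), ([320.5, 300.2, 22.3, 18.3], 0.21)]
carriage_handle [([227.1, 201.0, 71.5, 41.0], 0.73)]
plunger_grip []
key_top []
forceps [([226.2, 239.1, 6.9, 0.7], 0.57)]
timer_white [([147.3, 170.6, 9.2, 25.7], 0.71)]
top {'vfov': 52.61207877520245, 'cx': 252.25721956453341, 'cy': 185.50041116884924, 'origin': array([0.39495187, 0.01045803, 1.27019387]), 'rotation': array([-0.05150246,  0.04082473,  0.71072121, -0.70039717])}
red_1_mid [([380.9, 140.6, 16.0, 16.8], 0.72), ([330.4, 222.9, 20.1, 18.1], 0.65)]
tan_1_mid
[... 443 characters left out ...]
 array([1.14999204e+00, 2.40609905e-01, 4.97179313e-03, 1.33518427e+00,
       1.58853553e-05, 1.57079350e+00]), 'joint_vel': array([-5.15843340e-04,  9.69264342e-05, -8.33967173e-04,  2.53004882e-04,
       -1.87964616e-03,  1.20772458e-04]), 'tau': array([-3.77397701e-04, -3.72217906e+01,  2.52696222e+01,  1.15052906e-03,
        8.82186237e-05, -8.49976772e-06]), 'eef_pos': array([0.20423995, 0.45637517, 0.24229072]), 'tool_rot': array([ 2.08851811e-01,  9.77947300e-01, -1.10829765e-05, -1.04887187e-05]), 'ft_force': array([-0.23731417, -0.28851566, -0.71982058]), 'ft_torque': array([-2.51602863e-02,  3.82596202e-02,  1.65234618e-05]), 'grasp_force': 0.0, 'grip_width': 0.0855417604908928}
```

View images.

View pics/top0.png

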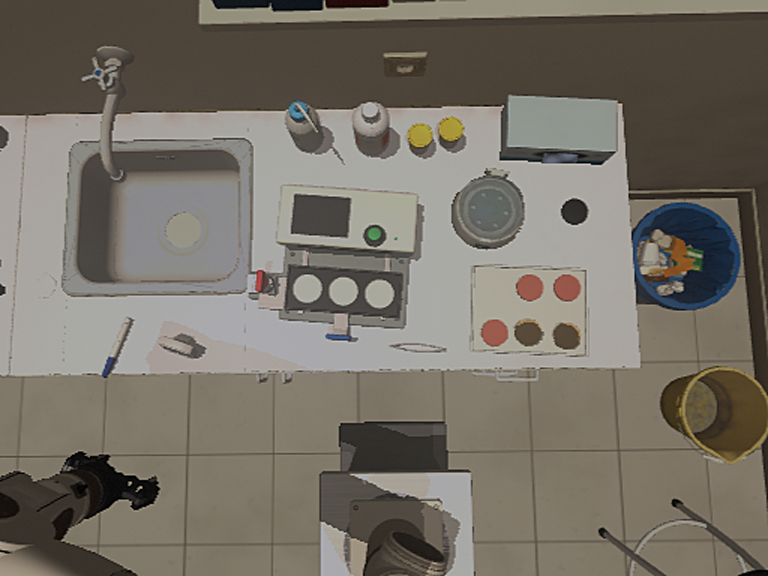

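View pics/scene0.png

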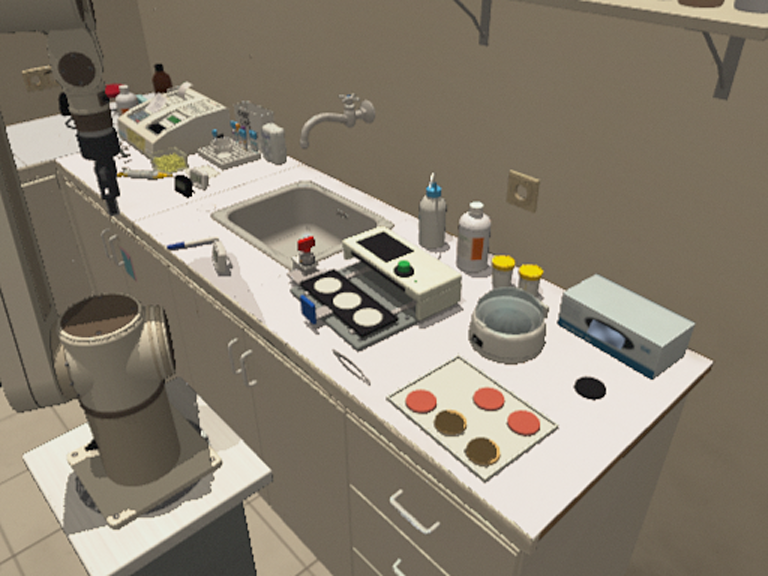

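The three reds in the top view (original pixels) are at about (353,191), (378,192) and (329,222). The two tans are at (353,222) and (378,224), and the black disc at (383,141) is a look-alike outside the tray. The carriage has its three circles at (205,193), (229,194), (253,196), the handle is near (226,225), the red plunger knob at (174,187) and the green key at (250,156).

```bash
cat > m.py <<'E'
from h import *
from scipy.optimize import least_squares
def blobs(im,lo,hi,amin=25):
    hsv=cv2.cvtColor(im,cv2.COLOR_RGB2HSV); m=cv2.inRange(hsv,np.array(lo),np.array(hi))
    if lo[0]==0 and hi[0]<=12: m|=cv2.inRange(hsv,np.array((170,)+tuple(lo[1:])),np.array((180,)+tuple(hi[1:])))
    n,l,s,c=cv2.connectedComponentsWithStats(m)
    return [(c[i].round(1).tolist(),s[i].tolist()) for i in range(1,n) if s[i,4]>=amin]
E
python3 - <<'E'
from m import *
im={n:bot.camera(n) for n in('top','scene')}
for n in im:
    for nm,lo,hi in(('red',(0,90,90),(9,255,255)),('green',(45,90,50),(80,255,255)),('blue',(100,110,60),(125,255,255)),('white',(0,0,215),(180,45,255))):
        b=[x for x in blobs(im[n],lo,hi,15) if x[1][4]<1200]
        print(n,nm,b)
u=(200,60,420,260) 
snap('top','t1.png',(160,120,400,250),3.3); snap('scene','s1.png',(180,140,390,330),3.1)
E
```

```text
top red [([172.3, 186.5], [170, 180, 5, 14, 54]), ([352.8, 191.2], [344, 183, 18, 18, 242]), ([377.6, 191.3], [369, 183, 18, 18, 248]), ([329.4, 221.4], [321, 213, 18, 18, 249])]
top green [([249.1, 155.5], [245, 152, 9, 8, 58]), ([463.4, 166.8], [458, 165, 11, 5, 25]), ([465.2, 175.3], [462, 172, 6, 9, 34])]
top blue [([460.4, 168.1], [422, 135, 71, 71, 1159]), ([451.5, 144.8], [444, 141, 16, 9, 38]), ([224.7, 224.3], [217, 223, 16, 4, 43]), ([70.9, 244.6], [68, 238, 7, 14, 32])]
top white []
scene red [([74.4, 58.8], [70, 55, 12, 9, 73]), ([203.0, 162.2], [198, 157, 11, 12, 64]), ([325.4, 265.6], [316, 258, 20, 16, 249]), ([280.3, 267.1], [270, 260, 21, 15, 249]), ([348.6, 281.5], [338, 274, 22, 16, 281])]
scene green [([115.6, 79.4], [112, 78, 8, 4, 20]), ([268.7, 177.5], [265, 174, 8, 8, 57])]
scene blue [([117.0, 163.7], [112, 162, 11, 4, 26]), ([205.4, 205.7], [200, 197, 11, 19, 113]), ([397.7, 228.1], [392, 224, 12, 8, 24]), ([419.6, 240.9], [404, 231, 31, 20, 83])]
scene white [([110.5, 74.3], [80, 55, 69, 39, 308]), ([99.8, 68.4], [97, 63, 7, 13, 35]), ([125.3, 74.7], [120, 73, 10, 5, 19]), ([119.6, 79.2], [114, 75, 13, 11, 29]), ([110.5, 82.0], [107, 80, 8, 5, 22]), ([181.2, 85.0], [176, 83, 11, 5, 32]), ([52.2, 110.2], [32, 86, 35, 43, 392]), ([88.6, 106.5], [76, 93, 26, 22, 230]), ([149.1, 103.2], [146, 102, 8, 3, 15]), ([317.5, 136.1], [314, 135, 8, 3, 22]), ([314.9, 146.3], [308, 142, 17, 8, 76]), ([132.2, 170.9], [115, 163, 43, 25, 253]), ([223.4, 174.7], [211, 168, 28, 13, 174]), ([343.3, 183.6], [342, 178, 4, 13, 35]), ([218.1, 189.7], [210, 186, 17, 9, 115]), ([151.8, 195.5], [142, 189, 18, 13, 41]), ([230.9, 199.9], [222, 196, 18, 9, 128]), ([389.6, 201.6], [381, 197, 20, 11, 25]), ([244.7, 210.9], [236, 206, 18, 11, 144]), ([430.0, 223.5], [424, 220, 13, 8, 16]), ([233.8, 244.3], [227, 239, 14, 12, 36]), ([270.1, 340.6], [261, 327, 24, 28, 48]), ([80.0, 344.2], [72, 341, 18, 8, 40])]
```

View pics/t1.png

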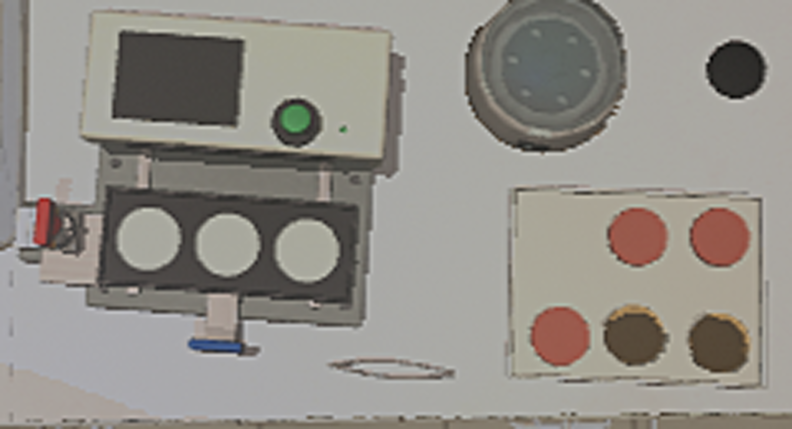

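The crop confirms it: three reds in the tray at crop (637,237), (720,237) and (560,336), two dark tans at (636,336) and (719,342), and the black look-alike outside at (736,69). The carriage circles are at crop (148,239), (227,245) and (307,250).

```bash
cat >> m.py <<'E'
def tri(a,b):
    f=lambda p: np.r_[np.array(proj('top',p))-a,np.array(proj('scene',p))-b]
    r=least_squares(f,[.45,0,.03]); return r.x.round(4),r.fun.round(1)
E
python3 - <<'E'
from m import *
T={'red':[((352.8,191.2),(325.4,265.6)),((377.6,191.3),(348.6,281.5)),((329.4,221.4),(280.3,267.1))]}
for a,b in T['red']: print('red',tri(a,b),at('top',*a,.012).round(4),at('scene',*b,.012).round(4))
for a,b in [((204.9,192.4),(218.1,189.7)),((228.8,194.2),(230.9,199.9)),((253,195.8),(244.7,210.9))]:
    print('circ',tri(a,b),at('top',*a,.024).round(4),at('scene',*b,.024).round(4))
print('plunger',tri((172.3,186.5),(203,162.2)),at('top',172.3,186.5,.108).round(4),at('scene',203,162.2,.097).round(4))
print('key',tri((249.1,155.5),(268.7,177.5)),at('top',249.1,155.5,.109).round(4),at('scene',268.7,177.5,.109).round(4))
print('handle',tri((224.7,224.3),(205.4,205.7)),at('top',224.7,224.3,.068).round(4),at('scene',205.4,205.7,.056).round(4))
# tray corners from t1 crop
for u,v in [(512,187),(762,198),(765,388),(512,376)]: print('tray',at('top',160+u/3.3,120+v/3.3,.010).round(4))
for u,v in [(632,336),(719,342)]: print('tan',at('top',160+u/3.3,120+v/3.3,.012).round(4))
for u,v in [(736,69)]: print('black',at('top',160+u/3.3,120+v/3.3,.0).round(4))
E
```

```text
red (array([ 0.5375, -0.2996,  0.006 ]), array([ 0. , -0. , -0.1,  0. ])) [ 0.5367 -0.2979  0.012 ] [ 0.5323 -0.3033  0.012 ]
red (array([ 0.536 , -0.3802,  0.0057]), array([ 0.1, -0.1, -0.1,  0. ])) [ 0.5351 -0.3781  0.012 ] [ 0.5307 -0.3836  0.012 ]
red (array([ 0.4403, -0.2193,  0.007 ]), array([ 0., -0., -0.,  0.])) [ 0.44   -0.2183  0.012 ] [ 0.4365 -0.2229  0.012 ]
circ (array([0.5392, 0.1812, 0.0248]), array([ 0.1, -0.2, -0.2,  0. ])) [0.5388 0.1817 0.024 ] [0.5406 0.1818 0.024 ]
circ (array([0.5322, 0.1039, 0.0248]), array([ 0.1, -0.2, -0.2,  0. ])) [0.5317 0.1044 0.024 ] [0.5335 0.1044 0.024 ]
circ (array([0.5255, 0.0261, 0.0248]), array([ 0.1, -0.1, -0.1,  0. ])) [0.5253 0.0263 0.024 ] [0.5264 0.0268 0.024 ]
plunger (array([0.5504, 0.273 , 0.0914]), array([-0.1,  0.1,  0.2, -0. ])) [0.5486 0.2691 0.108 ] [0.5444 0.2653 0.097 ]
key (array([0.6421, 0.0359, 0.0974]), array([-0.1,  0.1,  0.1, -0. ])) [0.64   0.0354 0.109 ] [0.6286 0.0229 0.109 ]
handle (array([0.4355, 0.1158, 0.0421]), array([ 0.2, -0.3, -0.4,  0. ])) [0.4337 0.1142 0.068 ] [0.4255 0.0989 0.056 ]
tray [ 0.5866 -0.1779  0.01  ]
tray [ 0.5717 -0.4239  0.01  ]
tray [ 0.3857 -0.4157  0.01  ]
tray [ 0.4006 -0.1715  0.01  ]
tan [ 0.4377 -0.2892  0.012 ]
tan [ 0.4307 -0.3732  0.012 ]
black [ 0.705  -0.4091  0.    ]
```

View pics/s1.png

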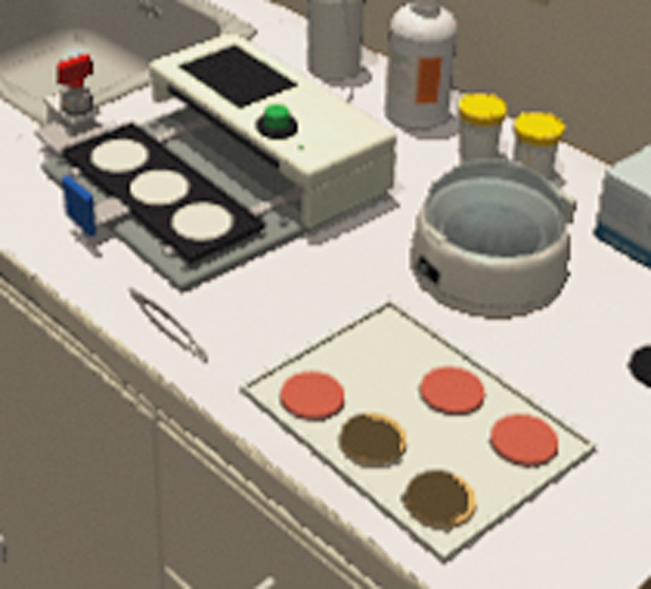

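```bash
cat >> h.py <<'E'
Y=np.radians(-5.05); C0=np.array([.5322,.1037]); LX=np.array([np.cos(Y),np.sin(Y)]); LY=np.array([-np.sin(Y),np.cos(Y)])
def loc(x,y): return C0+x*LX+y*LY
def plan(xy,z,ydir=None):
    o=bot.get_obs(); M=rot(o['tool_rot']); p=o['eef_pos']; d=M.T@(np.r_[xy,z]-p)/.05
    cur=np.degrees(np.arctan2(M[1,1],M[0,1])); w=0 if ydir is None else -((ydir-cur+180)%360-180)/5
    print('at',p.round(4),'ydir',round(cur,2),'tilt',M[2,2].round(4),'t',round(o['clock'],1),'w',round(o['grip_width'],4),'gf',round(o['grasp_force'],1),'F',np.round(o['ft_force'],1),'-> d',d.round(3),'wz',round(w,3))
def reds():
    from m import blobs
    im=bot.camera('top'); return [(b[0],at('top',*b[0],.008).round(4)[:2].tolist()) for b in blobs(im,(0,90,90),(9,255,255),60)]
E
python3 -c "
from h import *
print(bot.tip_extent); plan((.5372,-.299),.2,-5.05)
for x,y in((0,78),(0,0),(0,-78),(0,165),(-99,0),(113,-58)):print(x,y,loc(x/1e3,y/1e3))"
```

```text
0.011
at [0.2042 0.4564 0.2423] ydir 65.89 tilt -1.0 t 1.2 w 0.0856 gf 0.0 F [ 0.8 -0.7 -0.1] -> d [-12.25  -11.069   0.846] wz 14.188
0 78 [0.53906595 0.18139722]
0 0 [0.5322 0.1037]
0 -78 [0.52533405 0.02600278]
0 165 [0.54672413 0.26805951]
-99 0 [0.43358429 0.11241448]
113 -58 [0.63965591 0.03597831]
```

Request:
{"method": "drive_tool", "body": {
  "rows": [
    {"dx": -12.25, "dy": -11.07, "dz": 0.85, "wz": 14.19, "hand": 85},
    {"dx": -12.25, "dy": -11.07, "dz": 0.85, "wz": 14.19, "hand": 85},
    {"dx": -12.25, "dy": -11.07, "dz": 0.85, "wz": 14.19, "hand": 85},
    {"dx": -12.25, "dy": -11.07, "dz": 0.85, "wz": 14.19, "hand": 85},
    {"dx": -12.25, "dy": -11.07, "dz": 0.85, "wz": 14.19, "hand": 85},
    {"dx": -12.25, "dy": -11.07, "dz": 0.85, "wz": 14.19, "hand": 85},
    {"dx": -12.25, "dy": -11.07, "dz": 0.85, "wz": 14.19, "hand": 85},
    {"dx": -12.25, "dy": -11.07, "dz": 0.85, "wz": 14.19, "hand": 85},
    {"dx": -12.25, "dy": -11.07, "dz": 0.85, "wz": 14.19, "hand": 85},
    {"dx": -12.25, "dy": -11.07, "dz": 0.85, "wz": 14.19, "hand": 85},
    {"dx": -12.25, "dy": -11.07, "dz": 0.85, "wz": 14.19, "hand": 85},
    {"dx": -12.25, "dy": -11.07, "dz": 0.85, "wz": 14.19, "hand": 85},
    {"dx": -12.25, "dy": -11.07, "dz": 0.85, "wz": 14.19, "hand": 85},
    {"dx": -12.25, "dy": -11.07, "dz": 0.85, "wz": 14.19, "hand": 85},
    {"dx": -12.25, "dy": -11.07, "dz": 0.85, "wz": 14.19, "hand": 85},
    {"dx": -12.25, "dy": -11.07, "dz": 0.85, "wz": 14.19, "hand": 85},
    {"dx": -12.25, "dy": -11.07, "dz": 0.85, "wz": 14.19, "hand": 85},
    {"dx": -12.25, "dy": -11.07, "dz": 0.85, "wz": 14.19, "hand": 85},
    {"dx": -12.25, "dy": -11.07, "dz": 0.85, "wz": 14.19, "hand": 85},
    {"dx": -12.25, "dy": -11.07, "dz": 0.85, "wz": 14.19, "hand": 85}
  ]
}}

```text
invalid input at $.rows[0]: expected keys dx, dy, dz, wx, wy, wz, hand
```

```bash
python3 -c "
from h import *
plan((.5372,-.299),.1,-5.05);print(reds())
from m import blobs
print(blobs(bot.camera('scene'),(0,90,90),(9,255,255),60))"
```

```text
at [0.2042 0.4564 0.2423] ydir 65.89 tilt -1.0 t 1.2 w 0.0856 gf 0.0 F [ 0.8 -0.7 -0.1] -> d [-12.25  -11.069   2.846] wz 14.188
[([352.8, 191.2], [0.5371, -0.2989]), ([377.6, 191.3], [0.5355, -0.3793]), ([329.4, 221.4], [0.4402, -0.2191])]
[([74.5, 58.8], [70, 55, 12, 9, 74]), ([202.9, 162.1], [198, 157, 11, 11, 65]), ([325.4, 265.5], [316, 258, 20, 16, 246]), ([280.3, 267.1], [270, 260, 21, 15, 250]), ([348.6, 281.5], [338, 274, 22, 16, 281])]
```

All keys are needed in every row.

Request:
{"method": "drive_tool", "body": {
  "rows": [
    {"dx": -12.25, "dy": -11.07, "dz": 0.85, "wx": 0, "wy": 0, "wz": 14.19, "hand": 85},
    {"dx": -12.25, "dy": -11.07, "dz": 0.85, "wx": 0, "wy": 0, "wz": 14.19, "hand": 85},
    {"dx": -12.25, "dy": -11.07, "dz": 0.85, "wx": 0, "wy": 0, "wz": 14.19, "hand": 85},
    {"dx": -12.25, "dy": -11.07, "dz": 0.85, "wx": 0, "wy": 0, "wz": 14.19, "hand": 85},
    {"dx": -12.25, "dy": -11.07, "dz": 0.85, "wx": 0, "wy": 0, "wz": 14.19, "hand": 85},
    {"dx": -12.25, "dy": -11.07, "dz": 0.85, "wx": 0, "wy": 0, "wz": 14.19, "hand": 85},
    {"dx": -12.25, "dy": -11.07, "dz": 0.85, "wx": 0, "wy": 0, "wz": 14.19, "hand": 85},
    {"dx": -12.25, "dy": -11.07, "dz": 0.85, "wx": 0, "wy": 0, "wz": 14.19, "hand": 85},
    {"dx": -12.25, "dy": -11.07, "dz": 0.85, "wx": 0, "wy": 0, "wz": 14.19, "hand": 85},
    {"dx": -12.25, "dy": -11.07, "dz": 0.85, "wx": 0, "wy": 0, "wz": 14.19, "hand": 85},
    {"dx": -12.25, "dy": -11.07, "dz": 0.85, "wx": 0, "wy": 0, "wz": 14.19, "hand": 85},
    {"dx": -12.25, "dy": -11.07, "dz": 0.85, "wx": 0, "wy": 0, "wz": 14.19, "hand": 85},
    {"dx": -12.25, "dy": -11.07, "dz": 0.85, "wx": 0, "wy": 0, "wz": 14.19, "hand": 85},
    {"dx": -12.25, "dy": -11.07, "dz": 0.85, "wx": 0, "wy": 0, "wz": 14.19, "hand": 85},
    {"dx": -12.25, "dy": -11.07, "dz": 0.85, "wx": 0, "wy": 0, "wz": 14.19, "hand": 85},
    {"dx": -12.25, "dy": -11.07, "dz": 0.85, "wx": 0, "wy": 0, "wz": 14.19, "hand": 85},
    {"dx": -12.25, "dy": -11.07, "dz": 0.85, "wx": 0, "wy": 0, "wz": 14.19, "hand": 85},
    {"dx": -12.25, "dy": -11.07, "dz": 0.85, "wx": 0, "wy": 0, "wz": 14.19, "hand": 85},
    {"dx": -12.25, "dy": -11.07, "dz": 0.85, "wx": 0, "wy": 0, "wz": 14.19, "hand": 85},
    {"dx": -12.25, "dy": -11.07, "dz": 0.85, "wx": 0, "wy": 0, "wz": 14.19, "hand": 85}
  ]
}}

```text
clock: 3.3
eef_pos: [0.5368, -0.298, 0.1998]
tool_rot: [0.737, 0.675, -0.0, -0.0]
ft_force: [0.3, -0.3, -0.7]
grip_width: 0.0853
grasp_force: 0.0
```

```bash
python3 -c "
from h import *
plan((.5372,-.299),.018,-5.05);print(reds())"
```

```text
at [ 0.5368 -0.298   0.1998] ydir -5.01 tilt -1.0 t 3.3 w 0.0853 gf 0.0 F [ 0.3 -0.3 -0.7] -> d [-0.021  0.011  3.636] wz 0.007
[([352.9, 191.3], [0.5368, -0.2992]), ([329.3, 221.4], [0.4402, -0.2187])]
```

Request:
{"method": "drive_tool", "body": {
  "rows": [
    {"dx": -0.02, "dy": 0.01, "dz": 1, "wx": 0, "wy": 0, "wz": 0, "hand": 85},
    {"dx": -0.02, "dy": 0.01, "dz": 2, "wx": 0, "wy": 0, "wz": 0, "hand": 85},
    {"dx": -0.02, "dy": 0.01, "dz": 2.8, "wx": 0, "wy": 0, "wz": 0, "hand": 85},
    {"dx": -0.02, "dy": 0.01, "dz": 3.3, "wx": 0, "wy": 0, "wz": 0, "hand": 85},
    {"dx": -0.02, "dy": 0.01, "dz": 3.5, "wx": 0, "wy": 0, "wz": 0, "hand": 85},
    {"dx": -0.02, "dy": 0.01, "dz": 3.64, "wx": 0, "wy": 0, "wz": 0, "hand": 85},
    {"dx": -0.02, "dy": 0.01, "dz": 3.64, "wx": 0, "wy": 0, "wz": 0, "hand": 55},
    {"dx": -0.02, "dy": 0.01, "dz": 3.64, "wx": 0, "wy": 0, "wz": 0, "hand": 55},
    {"dx": -0.02, "dy": 0.01, "dz": 3.64, "wx": 0, "wy": 0, "wz": 0, "hand": 55},
    {"dx": -0.02, "dy": 0.01, "dz": 3.64, "wx": 0, "wy": 0, "wz": 0, "hand": 55},
    {"dx": -0.02, "dy": 0.01, "dz": 3.64, "wx": 0, "wy": 0, "wz": 0, "hand": 55},
    {"dx": -0.02, "dy": 0.01, "dz": 3.64, "wx": 0, "wy": 0, "wz": 0, "hand": 55}
  ]
}}

```text
clock: 4.55
eef_pos: [0.5393, -0.3009, 0.0204]
tool_rot: [0.738, 0.675, 0.001, 0.002]
ft_force: [0.3, 1.5, 6.0]
grip_width: 0.0608
grasp_force: 65.3
```

Request:
{"method": "drive_tool", "body": {
  "rows": [
    {"dx": -0.02, "dy": 0.01, "dz": -0.04, "wx": 0, "wy": 0, "wz": 0, "hand": 80},
    {"dx": -0.02, "dy": 0.01, "dz": -0.04, "wx": 0, "wy": 0, "wz": 0, "hand": 80},
    {"dx": -0.02, "dy": 0.01, "dz": -0.04, "wx": 0, "wy": 0, "wz": 0, "hand": 80},
    {"dx": -0.02, "dy": 0.01, "dz": -0.14, "wx": 0, "wy": 0, "wz": 0, "hand": 80},
    {"dx": -0.02, "dy": 0.01, "dz": -0.14, "wx": 0, "wy": 0, "wz": 0, "hand": 80}
  ]
}}

```text
clock: 5.05
eef_pos: [0.5383, -0.3013, 0.0253]
tool_rot: [0.738, 0.675, 0.0, 0.0]
ft_force: [-0.2, -0.3, 0.1]
grip_width: 0.0796
grasp_force: 0.0
```

Request:
{"method": "drive_tool", "body": {
  "rows": [
    {"dx": 0, "dy": 0, "dz": 0, "wx": 0, "wy": 0, "wz": 0, "hand": 55},
    {"dx": 0, "dy": 0, "dz": 0, "wx": 0, "wy": 0, "wz": 0, "hand": 55},
    {"dx": 0, "dy": 0, "dz": 0, "wx": 0, "wy": 0, "wz": 0, "hand": 55},
    {"dx": 0, "dy": 0, "dz": 0, "wx": 0, "wy": 0, "wz": 0, "hand": 55},
    {"dx": 0, "dy": 0, "dz": 0, "wx": 0, "wy": 0, "wz": 0, "hand": 55},
    {"dx": 0, "dy": 0, "dz": 0, "wx": 0, "wy": 0, "wz": 0, "hand": 55},
    {"dx": 0, "dy": 0, "dz": 0, "wx": 0, "wy": 0, "wz": 0, "hand": 55}
  ]
}}

```text
clock: 5.75
eef_pos: [0.5406, -0.3024, 0.0274]
tool_rot: [0.738, 0.675, 0.001, 0.003]
ft_force: [2.5, 0.5, 7.7]
grip_width: 0.0552
grasp_force: 4.0
```

Request:
{"method": "drive_tool", "body": {
  "rows": [
    {"dx": 0, "dy": 0, "dz": 0, "wx": 0, "wy": 0, "wz": 0, "hand": 85},
    {"dx": 0, "dy": 0, "dz": 0, "wx": 0, "wy": 0, "wz": 0, "hand": 85},
    {"dx": 0, "dy": 0, "dz": -1, "wx": 0, "wy": 0, "wz": 0, "hand": 85},
    {"dx": 0, "dy": 0, "dz": -2, "wx": 0, "wy": 0, "wz": 0, "hand": 85},
    {"dx": 0, "dy": -0.6, "dz": -3, "wx": 0, "wy": 0, "wz": 0, "hand": 85},
    {"dx": 0, "dy": -1.6, "dz": -3, "wx": 0, "wy": 0, "wz": 0, "hand": 85},
    {"dx": 0, "dy": -2.6, "dz": -3, "wx": 0, "wy": 0, "wz": 0, "hand": 85},
    {"dx": 0, "dy": -3.6, "dz": -3, "wx": 0, "wy": 0, "wz": 0, "hand": 85}
  ]
}}

```text
clock: 6.55
eef_pos: [0.3616, -0.2852, 0.1748]
tool_rot: [0.737, 0.675, -0.0, 0.0]
ft_force: [0.5, -0.6, 0.1]
grip_width: 0.0847
grasp_force: 0.0
```

```bash
python3 -c "
from h import *
plan((.5372,-.299),.018,-5.05);print(reds())
snap('top','t2.png',(290,110,410,260),4)
from m import blobs
print(blobs(bot.camera('scene'),(0,90,90),(9,255,255),60))"
```

```text
at [ 0.3616 -0.2852  0.1748] ydir -5.02 tilt -1.0 t 6.5 w 0.0847 gf 0.0 F [ 0.5 -0.6  0.1] -> d [0.033 3.524 3.135] wz 0.006
[([353.1, 190.8], [0.5384, -0.3]), ([377.6, 191.3], [0.5355, -0.3793]), ([329.3, 221.4], [0.4402, -0.2187])]
[([203.3, 162.3], [198, 157, 11, 12, 82]), ([326.0, 265.3], [316, 258, 21, 15, 249]), ([280.3, 267.1], [270, 260, 21, 15, 250]), ([348.7, 281.5], [338, 274, 22, 16, 282])]
```

View pics/t2.png

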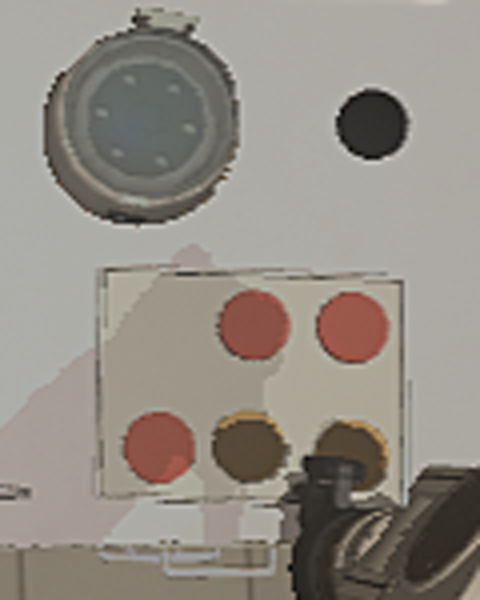

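Request:
{"method": "drive_tool", "body": {
  "rows": [
    {"dx": 0, "dy": 1, "dz": 0, "wx": 0, "wy": 0, "wz": 0, "hand": 85},
    {"dx": 0, "dy": 2, "dz": 0, "wx": 0, "wy": 0, "wz": 0, "hand": 85},
    {"dx": 0, "dy": 3, "dz": 0, "wx": 0, "wy": 0, "wz": 0, "hand": 85},
    {"dx": 0, "dy": 3.55, "dz": 0.8, "wx": 0, "wy": 0, "wz": 0, "hand": 85},
    {"dx": 0, "dy": 3.55, "dz": 1.7, "wx": 0, "wy": 0, "wz": 0, "hand": 85},
    {"dx": 0, "dy": 3.55, "dz": 2.5, "wx": 0, "wy": 0, "wz": 0, "hand": 85},
    {"dx": 0, "dy": 3.55, "dz": 3, "wx": 0, "wy": 0, "wz": 0, "hand": 85},
    {"dx": 0, "dy": 3.55, "dz": 3.18, "wx": 0, "wy": 0, "wz": 0, "hand": 85},
    {"dx": 0, "dy": 3.55, "dz": 3.18, "wx": 0, "wy": 0, "wz": 0, "hand": 58},
    {"dx": 0, "dy": 3.55, "dz": 3.18, "wx": 0, "wy": 0, "wz": 0, "hand": 58},
    {"dx": 0, "dy": 3.55, "dz": 3.18, "wx": 0, "wy": 0, "wz": 0, "hand": 58},
    {"dx": 0, "dy": 3.55, "dz": 3.18, "wx": 0, "wy": 0, "wz": 0, "hand": 58},
    {"dx": 0, "dy": 3.55, "dz": 3.18, "wx": 0, "wy": 0, "wz": 0, "hand": 58},
    {"dx": 0, "dy": 3.55, "dz": 3.18, "wx": 0, "wy": 0, "wz": 0, "hand": 58}
  ]
}}

```text
clock: 8.1
eef_pos: [0.5409, -0.3018, 0.017]
tool_rot: [0.738, 0.675, 0.0, 0.001]
ft_force: [-0.4, 0.1, 3.6]
grip_width: 0.0611
grasp_force: 65.3
```

Request:
{"method": "drive_tool", "body": {
  "rows": [
    {"dx": 0, "dy": 0, "dz": -0.2, "wx": 0, "wy": 0, "wz": 0, "hand": 55},
    {"dx": 0, "dy": 0, "dz": -0.6, "wx": 0, "wy": 0, "wz": 0, "hand": 55},
    {"dx": 0, "dy": 0, "dz": -1.2, "wx": 0, "wy": 0, "wz": 0, "hand": 55},
    {"dx": 0, "dy": 0, "dz": -2, "wx": 0, "wy": 0, "wz": 0, "hand": 55},
    {"dx": 0, "dy": 0, "dz": -2, "wx": 0, "wy": 0, "wz": 0, "hand": 55}
  ]
}}

```text
clock: 8.6
eef_pos: [0.5438, -0.3033, 0.123]
tool_rot: [0.738, 0.675, 0.002, 0.006]
ft_force: [0.2, -0.5, 0.1]
grip_width: 0.0612
grasp_force: 64.9
```

```bash
python3 -c "
from h import *
plan(loc(0,-.078),.14,-5.05)
snap('scene','s2.png',(250,180,410,320),4)"
```

```text
at [ 0.5438 -0.3033  0.123 ] ydir -5.06 tilt -0.9999 t 8.6 w 0.0612 gf 64.9 F [ 0.2 -0.5  0.1] -> d [ 6.527 -0.946 -0.383] wz -0.002
```

View pics/s2.png

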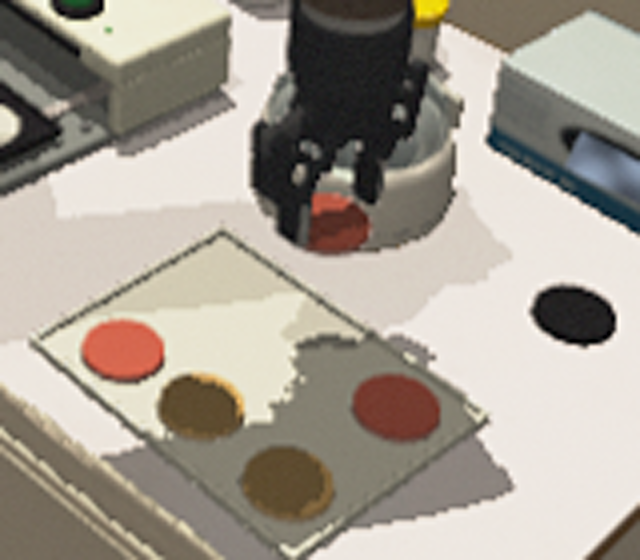

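Request:
{"method": "drive_tool", "body": {
  "rows": [
    {"dx": 0.6, "dy": -0.5, "dz": -0.5, "wx": 0, "wy": 0, "wz": 0, "hand": 55},
    {"dx": 1.4, "dy": -0.95, "dz": -0.5, "wx": 0, "wy": 0, "wz": 0, "hand": 55},
    {"dx": 2.3, "dy": -0.95, "dz": -0.5, "wx": 0, "wy": 0, "wz": 0, "hand": 55},
    {"dx": 3.2, "dy": -0.95, "dz": -0.5, "wx": 0, "wy": 0, "wz": 0, "hand": 55},
    {"dx": 4.1, "dy": -0.95, "dz": -0.5, "wx": 0, "wy": 0, "wz": 0, "hand": 55},
    {"dx": 5, "dy": -0.95, "dz": -0.5, "wx": 0, "wy": 0, "wz": 0, "hand": 55},
    {"dx": 5.8, "dy": -0.95, "dz": -0.5, "wx": 0, "wy": 0, "wz": 0, "hand": 55},
    {"dx": 6.3, "dy": -0.95, "dz": -0.5, "wx": 0, "wy": 0, "wz": 0, "hand": 55},
    {"dx": 6.53, "dy": -0.95, "dz": -0.5, "wx": 0, "wy": 0, "wz": 0, "hand": 55},
    {"dx": 6.53, "dy": -0.95, "dz": -0.5, "wx": 0, "wy": 0, "wz": 0, "hand": 55},
    {"dx": 6.53, "dy": -0.95, "dz": -0.5, "wx": 0, "wy": 0, "wz": 0, "hand": 55}
  ]
}}

```text
clock: 9.75
eef_pos: [0.5213, 0.0272, 0.1404]
tool_rot: [0.738, 0.675, -0.001, -0.0]
ft_force: [0.4, -0.5, -1.0]
grip_width: 0.0612
grasp_force: 65.1
```

```bash
python3 -c "
from h import *
plan(loc(0,-.078),.038,-5.05);print(reds())"
```

```text
at [0.5213 0.0272 0.1404] ydir -5.09 tilt -1.0 t 9.8 w 0.0612 gf 65.1 F [ 0.4 -0.5 -1. ] -> d [-0.016  0.085  2.047] wz -0.009
[([377.7, 191.3], [0.5355, -0.3796]), ([329.3, 221.4], [0.4402, -0.2187])]
```

Request:
{"method": "drive_tool", "body": {
  "rows": [
    {"dx": -0.05, "dy": 0.09, "dz": 0.7, "wx": 0, "wy": 0, "wz": 0, "hand": 55},
    {"dx": -0.05, "dy": 0.09, "dz": 1.4, "wx": 0, "wy": 0, "wz": 0, "hand": 55},
    {"dx": -0.05, "dy": 0.09, "dz": 1.8, "wx": 0, "wy": 0, "wz": 0, "hand": 55},
    {"dx": -0.05, "dy": 0.09, "dz": 1.9, "wx": 0, "wy": 0, "wz": 0, "hand": 55},
    {"dx": -0.05, "dy": 0.09, "dz": 1.97, "wx": 0, "wy": 0, "wz": 0, "hand": 55},
    {"dx": -0.05, "dy": 0.09, "dz": 2.03, "wx": 0, "wy": 0, "wz": 0, "hand": 55},
    {"dx": -0.05, "dy": 0.09, "dz": 2.06, "wx": 0, "wy": 0, "wz": 0, "hand": 55},
    {"dx": -0.05, "dy": 0.09, "dz": 2.06, "wx": 0, "wy": 0, "wz": 0, "hand": 55}
  ]
}}

```text
clock: 10.6
eef_pos: [0.5266, 0.0252, 0.0386]
tool_rot: [0.738, 0.675, 0.001, 0.001]
ft_force: [-0.4, -0.2, -0.3]
grip_width: 0.0615
grasp_force: 65.1
```

Request:
{"method": "drive_tool", "body": {
  "rows": [
    {"dx": 0, "dy": 0, "dz": 0.02, "wx": 0, "wy": 0, "wz": 0, "hand": 55},
    {"dx": 0, "dy": 0, "dz": 0.04, "wx": 0, "wy": 0, "wz": 0, "hand": 55},
    {"dx": 0, "dy": 0, "dz": 0.04, "wx": 0, "wy": 0, "wz": 0, "hand": 55}
  ]
}}

```text
clock: 10.9
eef_pos: [0.5268, 0.0253, 0.037]
tool_rot: [0.738, 0.675, 0.001, 0.001]
ft_force: [-1.4, -0.1, 5.2]
grip_width: 0.0613
grasp_force: 65.8
```

Contact. Release and rise.

Request:
{"method": "drive_tool", "body": {
  "rows": [
    {"dx": 0, "dy": 0, "dz": 0, "wx": 0, "wy": 0, "wz": 0, "hand": 76},
    {"dx": 0, "dy": 0, "dz": 0, "wx": 0, "wy": 0, "wz": 0, "hand": 76},
    {"dx": 0, "dy": 0, "dz": 0, "wx": 0, "wy": 0, "wz": 0, "hand": 76},
    {"dx": 0, "dy": 0, "dz": 0, "wx": 0, "wy": 0, "wz": 0, "hand": 76},
    {"dx": 0, "dy": 0, "dz": -0.4, "wx": 0, "wy": 0, "wz": 0, "hand": 80},
    {"dx": 0, "dy": 0, "dz": -1.2, "wx": 0, "wy": 0, "wz": 0, "hand": 85},
    {"dx": 0, "dy": 0, "dz": -2.2, "wx": 0, "wy": 0, "wz": 0, "hand": 85},
    {"dx": -1, "dy": 0, "dz": -2.2, "wx": 0, "wy": 0, "wz": 0, "hand": 85},
    {"dx": -2, "dy": 0, "dz": -2.2, "wx": 0, "wy": 0, "wz": 0, "hand": 85}
  ]
}}

```text
clock: 11.8
eef_pos: [0.5189, -0.0744, 0.1481]
tool_rot: [0.736, 0.677, 0.002, 0.002]
ft_force: [0.8, 0.2, -1.3]
grip_width: 0.0853
grasp_force: 0.0
```

```bash
python3 -c "
from h import *
r=reds();print(r)
plan(r[-1][1],.1,-5.05); plan((.5355,-.3797),.14,-5.05)
snap('top','t3.png',(160,120,400,250),3.3)"
```

```text
[([377.7, 191.3], [0.5355, -0.3796]), ([253.1, 195.3], [0.5286, 0.0261]), ([332.3, 220.9], [0.4416, -0.2285])]
at [ 0.5169 -0.0826  0.1471] ydir -5.38 tilt -1.0 t 11.8 w 0.0849 gf 0.0 F [-0.2 -4.5  0.3] -> d [-3.039 -1.228  0.957] wz -0.067
at [ 0.5169 -0.0826  0.1471] ydir -5.38 tilt -1.0 t 11.8 w 0.0849 gf 0.0 F [-0.2 -4.5  0.3] -> d [-5.879  0.927  0.181] wz -0.067
```

View pics/t3.png

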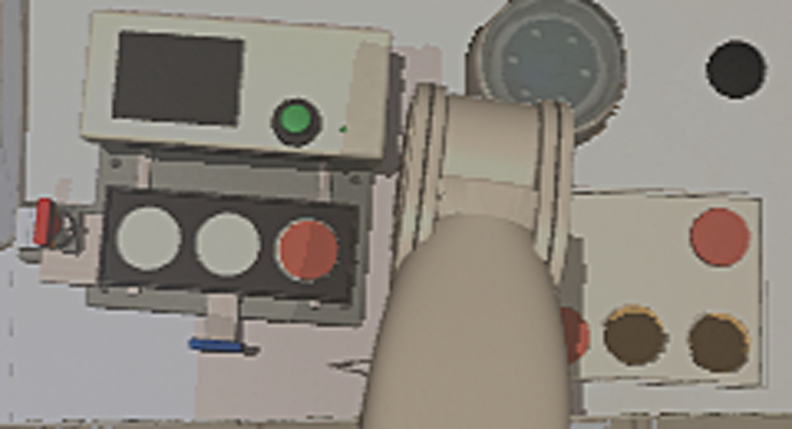

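Request:
{"method": "drive_tool", "body": {
  "rows": [
    {"dx": -0.8, "dy": 0.2, "dz": 0, "wx": 0, "wy": 0, "wz": 0, "hand": 85},
    {"dx": -1.7, "dy": 0.5, "dz": 0, "wx": 0, "wy": 0, "wz": 0, "hand": 85},
    {"dx": -2.6, "dy": 0.7, "dz": 0, "wx": 0, "wy": 0, "wz": 0, "hand": 85},
    {"dx": -3.5, "dy": 0.89, "dz": 0, "wx": 0, "wy": 0, "wz": 0, "hand": 85},
    {"dx": -4.4, "dy": 0.89, "dz": 0, "wx": 0, "wy": 0, "wz": 0, "hand": 85},
    {"dx": -5.3, "dy": 0.89, "dz": 0.3, "wx": 0, "wy": 0, "wz": 0, "hand": 85},
    {"dx": -6.05, "dy": 0.89, "dz": 1, "wx": 0, "wy": 0, "wz": 0, "hand": 85},
    {"dx": -6.05, "dy": 0.89, "dz": 1.6, "wx": 0, "wy": 0, "wz": 0, "hand": 85},
    {"dx": -6.05, "dy": 0.89, "dz": 1.6, "wx": 0, "wy": 0, "wz": 0, "hand": 85},
    {"dx": -6.05, "dy": 0.89, "dz": 1.6, "wx": 0, "wy": 0, "wz": 0, "hand": 85}
  ]
}}

```text
clock: 12.9
eef_pos: [0.5344, -0.3785, 0.065]
tool_rot: [0.737, 0.675, -0.0, -0.001]
ft_force: [-0.6, 0.2, -0.2]
grip_width: 0.0854
grasp_force: 0.0
```

```bash
python3 -c "
from h import *
plan((.5355,-.3797),.016,-5.05);print(reds())
from m import blobs
print(blobs(bot.camera('scene'),(0,90,90),(9,255,255),60))"
```

```text
at [ 0.5344 -0.3785  0.065 ] ydir -5.03 tilt -1.0 t 12.9 w 0.0854 gf 0.0 F [-0.6  0.2 -0.2] -> d [-0.023  0.027  0.981] wz 0.003
[([376.7, 191.2], [0.5359, -0.3764]), ([253.1, 195.3], [0.5286, 0.0261]), ([329.4, 221.4], [0.4402, -0.2191])]
[([71.1, 59.3], [62, 55, 20, 9, 124]), ([203.2, 162.3], [198, 157, 11, 12, 81]), ([244.8, 209.7], [236, 204, 19, 12, 178]), ([280.3, 267.1], [270, 260, 21, 15, 250]), ([348.5, 281.5], [338, 274, 22, 16, 276])]
```

Scene pixel of red 2 is unchanged; descend and grasp.

Request:
{"method": "drive_tool", "body": {
  "rows": [
    {"dx": -0.02, "dy": 0.03, "dz": 0.5, "wx": 0, "wy": 0, "wz": 0, "hand": 85},
    {"dx": -0.02, "dy": 0.03, "dz": 0.85, "wx": 0, "wy": 0, "wz": 0, "hand": 85},
    {"dx": -0.02, "dy": 0.03, "dz": 0.98, "wx": 0, "wy": 0, "wz": 0, "hand": 85},
    {"dx": -0.02, "dy": 0.03, "dz": 0.98, "wx": 0, "wy": 0, "wz": 0, "hand": 55},
    {"dx": -0.02, "dy": 0.03, "dz": 0.98, "wx": 0, "wy": 0, "wz": 0, "hand": 55},
    {"dx": -0.02, "dy": 0.03, "dz": 0.98, "wx": 0, "wy": 0, "wz": 0, "hand": 55},
    {"dx": -0.02, "dy": 0.03, "dz": 0.98, "wx": 0, "wy": 0, "wz": 0, "hand": 55},
    {"dx": -0.02, "dy": 0.03, "dz": 0.98, "wx": 0, "wy": 0, "wz": 0, "hand": 55},
    {"dx": -0.02, "dy": 0.03, "dz": 0.98, "wx": 0, "wy": 0, "wz": 0, "hand": 55},
    {"dx": -0.02, "dy": 0.03, "dz": 0.8, "wx": 0, "wy": 0, "wz": 0, "hand": 55},
    {"dx": -0.02, "dy": 0.03, "dz": 0.3, "wx": 0, "wy": 0, "wz": 0, "hand": 55},
    {"dx": -0.02, "dy": 0.03, "dz": -0.6, "wx": 0, "wy": 0, "wz": 0, "hand": 55},
    {"dx": -0.02, "dy": 0.03, "dz": -1.5, "wx": 0, "wy": 0, "wz": 0, "hand": 55},
    {"dx": -0.02, "dy": 0.03, "dz": -1.5, "wx": 0, "wy": 0, "wz": 0, "hand": 55},
    {"dx": -0.02, "dy": 0.03, "dz": -1.5, "wx": 0, "wy": 0, "wz": 0, "hand": 55}
  ]
}}

```text
clock: 14.5
eef_pos: [0.5371, -0.3815, 0.1434]
tool_rot: [0.738, 0.675, 0.0, 0.002]
ft_force: [-0.2, 0.2, -1.1]
grip_width: 0.0606
grasp_force: 65.0
```

```bash
python3 -c "
from h import *
plan(loc(0,0),.14,-5.05);plan(loc(0,0),.05,-5.05)"
```

```text
at [ 0.5371 -0.3815  0.1434] ydir -5.07 tilt -1.0 t 14.5 w 0.0606 gf 65.0 F [-0.2  0.2 -1.1] -> d [ 9.658 -0.955  0.041] wz -0.003
at [ 0.5371 -0.3815  0.1434] ydir -5.07 tilt -1.0 t 14.5 w 0.0606 gf 65.0 F [-0.2  0.2 -1.1] -> d [ 9.663 -0.962  1.841] wz -0.003
```

Request:
{"method": "drive_tool", "body": {
  "rows": [
    {"dx": 0.5, "dy": -0.4, "dz": -0.2, "wx": 0, "wy": 0, "wz": 0, "hand": 55},
    {"dx": 1.3, "dy": -0.96, "dz": -0.2, "wx": 0, "wy": 0, "wz": 0, "hand": 55},
    {"dx": 2.2, "dy": -0.96, "dz": -0.2, "wx": 0, "wy": 0, "wz": 0, "hand": 55},
    {"dx": 3.1, "dy": -0.96, "dz": -0.2, "wx": 0, "wy": 0, "wz": 0, "hand": 55},
    {"dx": 4, "dy": -0.96, "dz": -0.2, "wx": 0, "wy": 0, "wz": 0, "hand": 55},
    {"dx": 4.9, "dy": -0.96, "dz": -0.2, "wx": 0, "wy": 0, "wz": 0, "hand": 55},
    {"dx": 5.8, "dy": -0.96, "dz": -0.2, "wx": 0, "wy": 0, "wz": 0, "hand": 55},
    {"dx": 6.7, "dy": -0.96, "dz": -0.2, "wx": 0, "wy": 0, "wz": 0, "hand": 55},
    {"dx": 7.6, "dy": -0.96, "dz": -0.2, "wx": 0, "wy": 0, "wz": 0, "hand": 55},
    {"dx": 8.4, "dy": -0.96, "dz": -0.2, "wx": 0, "wy": 0, "wz": 0, "hand": 55},
    {"dx": 9.2, "dy": -0.96, "dz": 0.2, "wx": 0, "wy": 0, "wz": 0, "hand": 55},
    {"dx": 9.66, "dy": -0.96, "dz": 0.8, "wx": 0, "wy": 0, "wz": 0, "hand": 55},
    {"dx": 9.66, "dy": -0.96, "dz": 1.4, "wx": 0, "wy": 0, "wz": 0, "hand": 55},
    {"dx": 9.66, "dy": -0.96, "dz": 1.4, "wx": 0, "wy": 0, "wz": 0, "hand": 55},
    {"dx": 9.66, "dy": -0.96, "dz": 1.4, "wx": 0, "wy": 0, "wz": 0, "hand": 55}
  ]
}}

```text
clock: 16.0
eef_pos: [0.5294, 0.1041, 0.0696]
tool_rot: [0.738, 0.675, -0.002, -0.001]
ft_force: [-0.0, -0.7, -0.1]
grip_width: 0.0607
grasp_force: 65.1
```

```bash
python3 -c "
from h import *
plan(loc(0,0),.038,-5.05); r=reds();print(r)"
```

```text
at [0.5294 0.1041 0.0696] ydir -5.07 tilt -1.0 t 16.0 w 0.0607 gf 65.1 F [-0.  -0.7 -0.1] -> d [-0.003  0.059  0.631] wz -0.003
[([256.0, 194.5], [0.5311, 0.0166]), ([329.3, 221.4], [0.4402, -0.2187])]
```

Request:
{"method": "drive_tool", "body": {
  "rows": [
    {"dx": -0.03, "dy": 0.06, "dz": 0.35, "wx": 0, "wy": 0, "wz": 0, "hand": 55},
    {"dx": -0.03, "dy": 0.06, "dz": 0.5, "wx": 0, "wy": 0, "wz": 0, "hand": 55},
    {"dx": -0.03, "dy": 0.06, "dz": 0.58, "wx": 0, "wy": 0, "wz": 0, "hand": 55},
    {"dx": -0.03, "dy": 0.06, "dz": 0.63, "wx": 0, "wy": 0, "wz": 0, "hand": 55},
    {"dx": -0.03, "dy": 0.06, "dz": 0.66, "wx": 0, "wy": 0, "wz": 0, "hand": 55},
    {"dx": -0.03, "dy": 0.06, "dz": 0.67, "wx": 0, "wy": 0, "wz": 0, "hand": 55}
  ]
}}

```text
clock: 16.65
eef_pos: [0.5349, 0.1025, 0.0392]
tool_rot: [0.738, 0.675, 0.001, 0.001]
ft_force: [-1.2, -1.8, 8.9]
grip_width: 0.0606
grasp_force: 66.1
```

Request:
{"method": "drive_tool", "body": {
  "rows": [
    {"dx": 0, "dy": 0, "dz": 0, "wx": 0, "wy": 0, "wz": 0, "hand": 76},
    {"dx": 0, "dy": 0, "dz": 0, "wx": 0, "wy": 0, "wz": 0, "hand": 76},
    {"dx": 0, "dy": 0, "dz": 0, "wx": 0, "wy": 0, "wz": 0, "hand": 76},
    {"dx": 0, "dy": 0, "dz": 0, "wx": 0, "wy": 0, "wz": 0, "hand": 76},
    {"dx": 0, "dy": 0, "dz": -0.4, "wx": 0, "wy": 0, "wz": 0, "hand": 80},
    {"dx": 0, "dy": 0, "dz": -1.2, "wx": 0, "wy": 0, "wz": 0, "hand": 85},
    {"dx": 0, "dy": 0, "dz": -2, "wx": 0, "wy": 0, "wz": 0, "hand": 85},
    {"dx": -1, "dy": 0, "dz": -2, "wx": 0, "wy": 0, "wz": 0, "hand": 85},
    {"dx": -1.9, "dy": 0, "dz": -2, "wx": 0, "wy": 0, "wz": 0, "hand": 85},
    {"dx": -2.8, "dy": 0, "dz": -2, "wx": 0, "wy": 0, "wz": 0, "hand": 85},
    {"dx": -3.4, "dy": 0, "dz": -2, "wx": 0, "wy": 0, "wz": 0, "hand": 85},
    {"dx": -3.4, "dy": 0, "dz": -2, "wx": 0, "wy": 0, "wz": 0, "hand": 85},
    {"dx": -3.4, "dy": 0, "dz": -2, "wx": 0, "wy": 0, "wz": 0, "hand": 85}
  ]
}}

```text
clock: 17.95
eef_pos: [0.5187, -0.0669, 0.1372]
tool_rot: [0.738, 0.675, 0.0, -0.0]
ft_force: [-0.3, -0.0, -0.2]
grip_width: 0.0847
grasp_force: 0.0
```

```bash
python3 -c "
from h import *
r=reds();print(r)
plan((.4402,-.2190),.065,-5.05); 
from m import blobs
print(blobs(bot.camera('scene'),(0,90,90),(9,255,255),60))"
```

```text
[([229.1, 193.2], [0.5367, 0.1046]), ([253.1, 195.0], [0.5296, 0.0261]), ([330.6, 221.2], [0.4408, -0.2229])]
at [ 0.5188 -0.0662  0.1372] ydir -5.07 tilt -1.0 t 18.0 w 0.0849 gf 0.0 F [ 0.4 -0.2 -0.2] -> d [-3.185 -1.295  1.442] wz -0.004
[([203.3, 162.3], [198, 157, 11, 12, 84]), ([231.6, 198.8], [223, 194, 18, 11, 158]), ([245.1, 209.6], [236, 204, 19, 12, 176]), ([280.4, 267.1], [271, 260, 20, 15, 249])]
```

Request:
{"method": "drive_tool", "body": {
  "rows": [
    {"dx": -0.8, "dy": -0.3, "dz": 0, "wx": 0, "wy": 0, "wz": 0, "hand": 85},
    {"dx": -1.6, "dy": -0.7, "dz": 0, "wx": 0, "wy": 0, "wz": 0, "hand": 85},
    {"dx": -2.4, "dy": -1.1, "dz": 0.4, "wx": 0, "wy": 0, "wz": 0, "hand": 85},
    {"dx": -3.18, "dy": -1.29, "dz": 1, "wx": 0, "wy": 0, "wz": 0, "hand": 85},
    {"dx": -3.18, "dy": -1.29, "dz": 1.44, "wx": 0, "wy": 0, "wz": 0, "hand": 85},
    {"dx": -3.18, "dy": -1.29, "dz": 1.44, "wx": 0, "wy": 0, "wz": 0, "hand": 85},
    {"dx": -3.18, "dy": -1.29, "dz": 1.44, "wx": 0, "wy": 0, "wz": 0, "hand": 85}
  ]
}}

```text
clock: 18.75
eef_pos: [0.4409, -0.218, 0.0654]
tool_rot: [0.737, 0.676, -0.0, -0.001]
ft_force: [0.7, 0.2, 1.1]
grip_width: 0.0851
grasp_force: 0.0
```

```bash
python3 -c "
from h import *
plan((.4402,-.2190),.016,-5.05); 
from m import blobs
print(blobs(bot.camera('scene'),(0,90,90),(9,255,255),60))"
```

```text
at [ 0.4409 -0.218   0.0654] ydir -4.95 tilt -1.0 t 18.8 w 0.0851 gf 0.0 F [0.7 0.2 1.1] -> d [-0.021 -0.012  0.987] wz 0.021
[([70.0, 59.4], [62, 55, 16, 9, 107]), ([203.3, 162.2], [198, 157, 11, 12, 82]), ([231.6, 198.8], [223, 194, 18, 11, 159]), ([245.3, 209.7], [236, 204, 19, 12, 179]), ([280.3, 267.1], [271, 260, 20, 15, 240])]
```

Request:
{"method": "drive_tool", "body": {
  "rows": [
    {"dx": -0.02, "dy": -0.01, "dz": 0.5, "wx": 0, "wy": 0, "wz": 0, "hand": 85},
    {"dx": -0.02, "dy": -0.01, "dz": 0.85, "wx": 0, "wy": 0, "wz": 0, "hand": 85},
    {"dx": -0.02, "dy": -0.01, "dz": 0.99, "wx": 0, "wy": 0, "wz": 0, "hand": 85},
    {"dx": -0.02, "dy": -0.01, "dz": 0.99, "wx": 0, "wy": 0, "wz": 0, "hand": 55},
    {"dx": -0.02, "dy": -0.01, "dz": 0.99, "wx": 0, "wy": 0, "wz": 0, "hand": 55},
    {"dx": -0.02, "dy": -0.01, "dz": 0.99, "wx": 0, "wy": 0, "wz": 0, "hand": 55},
    {"dx": -0.02, "dy": -0.01, "dz": 0.99, "wx": 0, "wy": 0, "wz": 0, "hand": 55},
    {"dx": -0.02, "dy": -0.01, "dz": 0.99, "wx": 0, "wy": 0, "wz": 0, "hand": 55},
    {"dx": -0.02, "dy": -0.01, "dz": 0.99, "wx": 0, "wy": 0, "wz": 0, "hand": 55},
    {"dx": -0.02, "dy": -0.01, "dz": 0.8, "wx": 0, "wy": 0, "wz": 0, "hand": 55},
    {"dx": -0.02, "dy": -0.01, "dz": 0.3, "wx": 0, "wy": 0, "wz": 0, "hand": 55},
    {"dx": -0.02, "dy": -0.01, "dz": -0.6, "wx": 0, "wy": 0, "wz": 0, "hand": 55},
    {"dx": -0.02, "dy": -0.01, "dz": -1.5, "wx": 0, "wy": 0, "wz": 0, "hand": 55},
    {"dx": -0.02, "dy": -0.01, "dz": -1.5, "wx": 0, "wy": 0, "wz": 0, "hand": 55},
    {"dx": -0.02, "dy": -0.01, "dz": -1.5, "wx": 0, "wy": 0, "wz": 0, "hand": 55}
  ]
}}

```text
clock: 20.3
eef_pos: [0.4411, -0.2208, 0.1424]
tool_rot: [0.738, 0.675, 0.001, 0.002]
ft_force: [0.1, -0.8, -0.7]
grip_width: 0.0609
grasp_force: 65.1
```

```bash
python3 -c "
from h import *
plan(loc(0,.078),.07,-5.05)"
```

```text
at [ 0.4411 -0.2208  0.1424] ydir -5.06 tilt -1.0 t 20.3 w 0.0609 gf 65.1 F [ 0.1 -0.8 -0.7] -> d [8.188 1.235 1.439] wz -0.003
```

Request:
{"method": "drive_tool", "body": {
  "rows": [
    {"dx": 0.5, "dy": 0.2, "dz": -0.2, "wx": 0, "wy": 0, "wz": 0, "hand": 55},
    {"dx": 1.3, "dy": 0.5, "dz": -0.2, "wx": 0, "wy": 0, "wz": 0, "hand": 55},
    {"dx": 2.2, "dy": 0.8, "dz": -0.2, "wx": 0, "wy": 0, "wz": 0, "hand": 55},
    {"dx": 3.1, "dy": 1.2, "dz": -0.2, "wx": 0, "wy": 0, "wz": 0, "hand": 55},
    {"dx": 4, "dy": 1.28, "dz": -0.2, "wx": 0, "wy": 0, "wz": 0, "hand": 55},
    {"dx": 4.9, "dy": 1.28, "dz": -0.2, "wx": 0, "wy": 0, "wz": 0, "hand": 55},
    {"dx": 5.8, "dy": 1.28, "dz": -0.2, "wx": 0, "wy": 0, "wz": 0, "hand": 55},
    {"dx": 6.7, "dy": 1.28, "dz": -0.2, "wx": 0, "wy": 0, "wz": 0, "hand": 55},
    {"dx": 7.5, "dy": 1.28, "dz": 0, "wx": 0, "wy": 0, "wz": 0, "hand": 55},
    {"dx": 8.16, "dy": 1.28, "dz": 0.6, "wx": 0, "wy": 0, "wz": 0, "hand": 55},
    {"dx": 8.16, "dy": 1.28, "dz": 1.3, "wx": 0, "wy": 0, "wz": 0, "hand": 55},
    {"dx": 8.16, "dy": 1.28, "dz": 1.3, "wx": 0, "wy": 0, "wz": 0, "hand": 55},
    {"dx": 8.16, "dy": 1.28, "dz": 1.3, "wx": 0, "wy": 0, "wz": 0, "hand": 55}
  ]
}}

```text
clock: 21.6
eef_pos: [0.5381, 0.1798, 0.0738]
tool_rot: [0.738, 0.675, -0.002, -0.001]
ft_force: [1.0, 0.5, 0.1]
grip_width: 0.0609
grasp_force: 65.2
```

```bash
python3 -c "
from h import *
plan(loc(0,.077),.038,-5.05)"
```

```text
at [0.5381 0.1798 0.0738] ydir -5.07 tilt -1.0 t 21.6 w 0.0609 gf 65.2 F [1.  0.5 0.1] -> d [0.015 0.02  0.717] wz -0.004
```

Request:
{"method": "drive_tool", "body": {
  "rows": [
    {"dx": 0, "dy": 0.01, "dz": 0.4, "wx": 0, "wy": 0, "wz": 0, "hand": 55},
    {"dx": 0, "dy": 0.01, "dz": 0.57, "wx": 0, "wy": 0, "wz": 0, "hand": 55},
    {"dx": 0, "dy": 0.01, "dz": 0.64, "wx": 0, "wy": 0, "wz": 0, "hand": 55},
    {"dx": 0, "dy": 0.01, "dz": 0.69, "wx": 0, "wy": 0, "wz": 0, "hand": 55},
    {"dx": 0, "dy": 0.01, "dz": 0.73, "wx": 0, "wy": 0, "wz": 0, "hand": 55},
    {"dx": 0, "dy": 0.01, "dz": 0.75, "wx": 0, "wy": 0, "wz": 0, "hand": 55}
  ]
}}

```text
clock: 22.2
eef_pos: [0.5406, 0.1805, 0.0384]
tool_rot: [0.738, 0.675, 0.0, 0.0]
ft_force: [1.1, -0.0, -0.2]
grip_width: 0.0612
grasp_force: 65.2
```

Request:
{"method": "drive_tool", "body": {
  "rows": [
    {"dx": 0, "dy": 0, "dz": 0.02, "wx": 0, "wy": 0, "wz": 0, "hand": 55},
    {"dx": 0, "dy": 0, "dz": 0.04, "wx": 0, "wy": 0, "wz": 0, "hand": 55},
    {"dx": 0, "dy": 0, "dz": 0.04, "wx": 0, "wy": 0, "wz": 0, "hand": 55}
  ]
}}

```text
clock: 22.5
eef_pos: [0.5412, 0.1806, 0.0376]
tool_rot: [0.738, 0.675, 0.001, 0.001]
ft_force: [-1.1, -1.0, 6.4]
grip_width: 0.061
grasp_force: 66.0
```

Request:
{"method": "drive_tool", "body": {
  "rows": [
    {"dx": 0, "dy": 0, "dz": 0, "wx": 0, "wy": 0, "wz": 0, "hand": 76},
    {"dx": 0, "dy": 0, "dz": 0, "wx": 0, "wy": 0, "wz": 0, "hand": 76},
    {"dx": 0, "dy": 0, "dz": 0, "wx": 0, "wy": 0, "wz": 0, "hand": 76},
    {"dx": 0, "dy": 0, "dz": 0, "wx": 0, "wy": 0, "wz": 0, "hand": 76},
    {"dx": 0, "dy": 0, "dz": -0.4, "wx": 0, "wy": 0, "wz": 0, "hand": 80},
    {"dx": 0, "dy": 0, "dz": -1.2, "wx": 0, "wy": 0, "wz": 0, "hand": 60},
    {"dx": 0, "dy": 0, "dz": -2, "wx": 0, "wy": 0, "wz": 0, "hand": 45},
    {"dx": 0, "dy": -0.5, "dz": -2.8, "wx": 0, "wy": 0, "wz": -1, "hand": 45},
    {"dx": 0, "dy": -1.5, "dz": -2.8, "wx": 0, "wy": 0, "wz": -3, "hand": 45},
    {"dx": 0.3, "dy": -2.5, "dz": -2.8, "wx": 0, "wy": 0, "wz": -5, "hand": 45},
    {"dx": 0.6, "dy": -3, "dz": -2.8, "wx": 0, "wy": 0, "wz": -7, "hand": 45},
    {"dx": 0.6, "dy": -3, "dz": -2.8, "wx": 0, "wy": 0, "wz": -9, "hand": 45},
    {"dx": 0.6, "dy": -3, "dz": -2.8, "wx": 0, "wy": 0, "wz": -11, "hand": 45},
    {"dx": 0.6, "dy": -3, "dz": -2.8, "wx": 0, "wy": 0, "wz": -13, "hand": 45},
    {"dx": 0.6, "dy": -3, "dz": -2.8, "wx": 0, "wy": 0, "wz": -15, "hand": 45},
    {"dx": 0.6, "dy": -3, "dz": -2.8, "wx": 0, "wy": 0, "wz": -17, "hand": 45},
    {"dx": 0.6, "dy": -3, "dz": -2.8, "wx": 0, "wy": 0, "wz": -18, "hand": 45},
    {"dx": 0.6, "dy": -3, "dz": -2.8, "wx": 0, "wy": 0, "wz": -18, "hand": 45}
  ]
}}

```text
clock: 24.3
eef_pos: [0.3933, 0.2237, 0.1757]
tool_rot: [0.041, 0.999, -0.0, -0.0]
ft_force: [0.6, 0.1, -0.3]
grip_width: 0.0452
grasp_force: 0.0
```

```bash
python3 -c "
from h import *
print(reds())
plan((.5475,.2685),.13,84.95); 
snap('top','t4.png',(150,140,280,240),6)
from m import blobs
im=snap('scene','s4.png',(170,130,300,230),6)
print(blobs(im,(0,90,90),(9,255,255),40))"
```

```text
[([204.9, 191.6], [0.5432, 0.1839]), ([229.3, 192.9], [0.5377, 0.1039]), ([253.2, 194.9], [0.5299, 0.0258])]
at [0.3933 0.2237 0.1757] ydir 85.45 tilt -1.0 t 24.4 w 0.045 gf 0.0 F [ 0.4 -0.7 -0.2] -> d [-3.003  1.139  0.913] wz 0.1
[([71.1, 59.3], [62, 55, 20, 9, 127]), ([203.2, 162.1], [198, 157, 11, 11, 64]), ([218.4, 188.6], [210, 184, 18, 10, 142]), ([231.6, 198.8], [223, 194, 18, 11, 158]), ([245.3, 209.6], [237, 204, 18, 12, 177])]
```

View pics/t4.png

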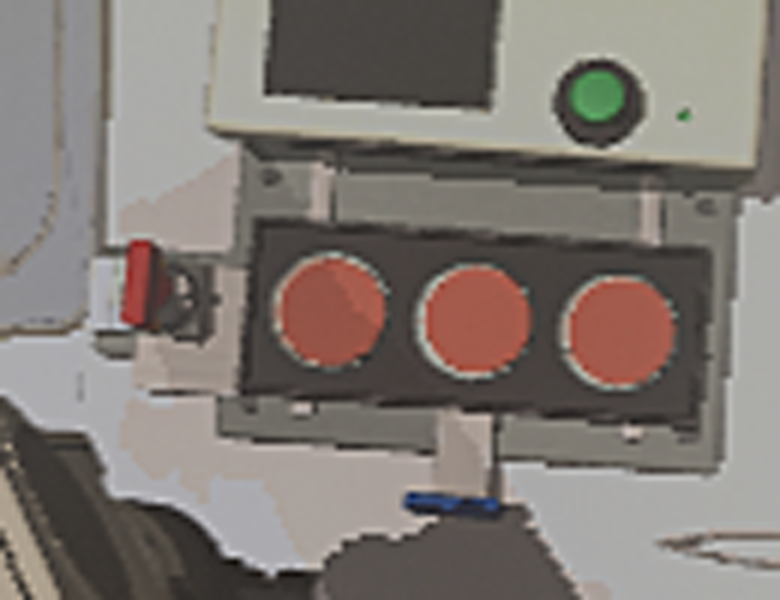

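View pics/s4.png

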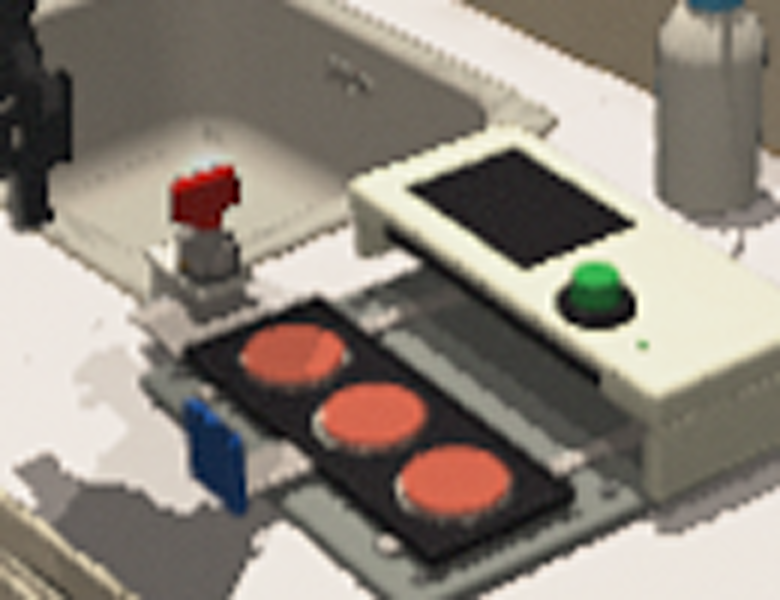

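Request:
{"method": "drive_tool", "body": {
  "rows": [
    {"dx": -0.7, "dy": 0.3, "dz": 0, "wx": 0, "wy": 0, "wz": 0.1, "hand": 45},
    {"dx": -1.5, "dy": 0.6, "dz": 0, "wx": 0, "wy": 0, "wz": 0.1, "hand": 45},
    {"dx": -2.3, "dy": 1, "dz": 0.3, "wx": 0, "wy": 0, "wz": 0.1, "hand": 45},
    {"dx": -2.99, "dy": 1.12, "dz": 0.7, "wx": 0, "wy": 0, "wz": 0.1, "hand": 45},
    {"dx": -2.99, "dy": 1.12, "dz": 0.7, "wx": 0, "wy": 0, "wz": 0.1, "hand": 45},
    {"dx": -2.99, "dy": 1.12, "dz": 0.7, "wx": 0, "wy": 0, "wz": 0.1, "hand": 45},
    {"dx": -2.99, "dy": 1.12, "dz": 0.7, "wx": 0, "wy": 0, "wz": 0.1, "hand": 45}
  ]
}}

```text
clock: 25.15
eef_pos: [0.5466, 0.2662, 0.1413]
tool_rot: [0.049, 0.999, 0.0, -0.0]
ft_force: [-0.2, -0.6, 0.4]
grip_width: 0.0451
grasp_force: 0.0
```

```bash
python3 -c "
from h import *
plan((.547,.2675),.09,84.95); 
snap('scene','s5.png',(160,90,300,230),4)"
```

```text
at [0.5466 0.2662 0.1413] ydir 84.39 tilt -1.0 t 25.1 w 0.0451 gf 0.0 F [-0.2 -0.6  0.4] -> d [-0.006  0.027  1.026] wz -0.113
```

View pics/s5.png

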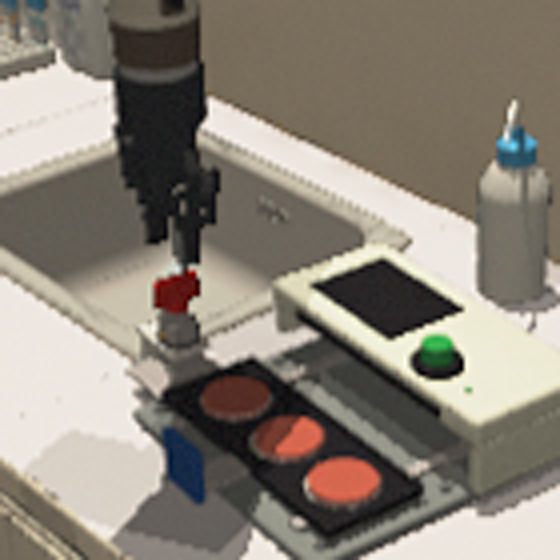

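Request:
{"method": "drive_tool", "body": {
  "rows": [
    {"dx": 0, "dy": 0.03, "dz": 0.3, "wx": 0, "wy": 0, "wz": -0.1, "hand": 45},
    {"dx": 0, "dy": 0.03, "dz": 0.6, "wx": 0, "wy": 0, "wz": -0.1, "hand": 45},
    {"dx": 0, "dy": 0.03, "dz": 0.85, "wx": 0, "wy": 0, "wz": -0.1, "hand": 45},
    {"dx": 0, "dy": 0.03, "dz": 1.03, "wx": 0, "wy": 0, "wz": -0.1, "hand": 45},
    {"dx": 0, "dy": 0.03, "dz": 1.03, "wx": 0, "wy": 0, "wz": -0.1, "hand": 45},
    {"dx": 0, "dy": 0.03, "dz": 1.03, "wx": 0, "wy": 0, "wz": -0.1, "hand": 5},
    {"dx": 0, "dy": 0.03, "dz": 1.03, "wx": 0, "wy": 0, "wz": -0.1, "hand": 5},
    {"dx": 0, "dy": 0.03, "dz": 1.03, "wx": 0, "wy": 0, "wz": -0.1, "hand": 5},
    {"dx": 0, "dy": 0.03, "dz": 1.03, "wx": 0, "wy": 0, "wz": -0.1, "hand": 5},
    {"dx": 0, "dy": 0.03, "dz": 1.03, "wx": 0, "wy": 0, "wz": -0.1, "hand": 5},
    {"dx": 0, "dy": 0.03, "dz": 1.03, "wx": 0, "wy": 0, "wz": -0.1, "hand": 5},
    {"dx": 0, "dy": 0.03, "dz": 1.03, "wx": 0, "wy": 0, "wz": -0.1, "hand": 5},
    {"dx": 0, "dy": 0.03, "dz": 1.03, "wx": 0, "wy": 0, "wz": -0.1, "hand": 5}
  ]
}}

```text
clock: 26.5
eef_pos: [0.5481, 0.2691, 0.0906]
tool_rot: [0.044, 0.999, 0.001, 0.001]
ft_force: [-2.4, 4.7, 6.2]
grip_width: 0.0192
grasp_force: 59.0
```

Request:
{"method": "drive_tool", "body": {
  "rows": [
    {"dx": 0, "dy": 0, "dz": 0, "wx": 0, "wy": 0, "wz": 0, "hand": 5},
    {"dx": 0, "dy": 0, "dz": 0, "wx": 0, "wy": 0, "wz": 0, "hand": 5},
    {"dx": 0, "dy": 0, "dz": 0, "wx": 0, "wy": 0, "wz": 0, "hand": 5}
  ]
}}

```text
clock: 26.8
eef_pos: [0.5481, 0.2691, 0.0906]
tool_rot: [0.044, 0.999, 0.001, 0.001]
ft_force: [-1.6, 5.5, 5.2]
grip_width: 0.0198
grasp_force: 59.0
```

```bash
python3 -c "
from h import *
plan((.5467,.2681),.09,84.95); 
snap('scene','s6.png',(180,130,230,190),10)"
```

```text
at [0.5481 0.2691 0.0906] ydir 84.98 tilt -1.0 t 26.8 w 0.0198 gf 59.0 F [-1.6  5.5  5.2] -> d [ 0.026 -0.023  0.012] wz 0.006
```

View pics/s6.png

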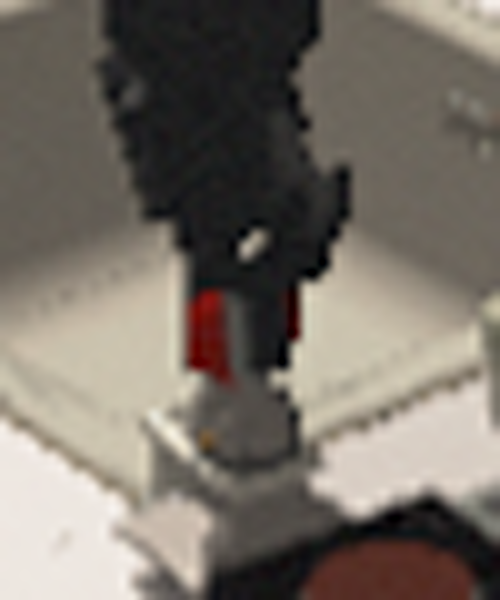

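Request:
{"method": "drive_tool", "body": {
  "rows": [
    {"dx": 0, "dy": 0, "dz": -0.1, "wx": 0, "wy": 0, "wz": 0, "hand": 5},
    {"dx": 0, "dy": 0, "dz": -0.2, "wx": 0, "wy": 0, "wz": 0, "hand": 5},
    {"dx": 0, "dy": 0, "dz": -0.3, "wx": 0, "wy": 0, "wz": 0, "hand": 5},
    {"dx": 0, "dy": 0, "dz": -0.35, "wx": 0, "wy": 0, "wz": 0, "hand": 5},
    {"dx": 0, "dy": 0, "dz": -0.35, "wx": 0, "wy": 0, "wz": 0, "hand": 5},
    {"dx": 0, "dy": 0, "dz": -0.35, "wx": 0, "wy": 0, "wz": 0, "hand": 5}
  ]
}}

```text
clock: 27.45
eef_pos: [0.5474, 0.2689, 0.1047]
tool_rot: [0.044, 0.999, 0.001, -0.001]
ft_force: [2.6, 7.0, -9.6]
grip_width: 0.0193
grasp_force: 59.0
```

Request:
{"method": "drive_tool", "body": {
  "rows": [
    {"dx": 0, "dy": 0, "dz": -0.03, "wx": 0, "wy": 0, "wz": 0, "hand": 5},
    {"dx": 0, "dy": 0, "dz": -0.06, "wx": 0, "wy": 0, "wz": 0, "hand": 5},
    {"dx": 0, "dy": 0, "dz": -0.06, "wx": 0, "wy": 0, "wz": 0, "hand": 5}
  ]
}}

```text
clock: 27.75
eef_pos: [0.5474, 0.2689, 0.1075]
tool_rot: [0.044, 0.999, 0.001, -0.001]
ft_force: [3.6, 7.6, -10.6]
grip_width: 0.0195
grasp_force: 59.0
```

Request:
{"method": "drive_tool", "body": {
  "rows": [
    {"dx": 0, "dy": 0.03, "dz": 0, "wx": 0, "wy": 0, "wz": -1, "hand": 5},
    {"dx": 0, "dy": 0.03, "dz": 0, "wx": 0, "wy": 0, "wz": -2, "hand": 5},
    {"dx": 0, "dy": 0.03, "dz": 0, "wx": 0, "wy": 0, "wz": -3.2, "hand": 5},
    {"dx": 0, "dy": 0.03, "dz": 0, "wx": 0, "wy": 0, "wz": -4.4, "hand": 5},
    {"dx": 0, "dy": 0.03, "dz": 0, "wx": 0, "wy": 0, "wz": -5.6, "hand": 5},
    {"dx": 0, "dy": 0.03, "dz": 0, "wx": 0, "wy": 0, "wz": -6.8, "hand": 5},
    {"dx": 0, "dy": 0.03, "dz": 0, "wx": 0, "wy": 0, "wz": -8, "hand": 5},
    {"dx": 0, "dy": 0.03, "dz": 0, "wx": 0, "wy": 0, "wz": -9.2, "hand": 5},
    {"dx": 0, "dy": 0.03, "dz": 0, "wx": 0, "wy": 0, "wz": -10.4, "hand": 5},
    {"dx": 0, "dy": 0.03, "dz": 0, "wx": 0, "wy": 0, "wz": -11.6, "hand": 5},
    {"dx": 0, "dy": 0.03, "dz": 0, "wx": 0, "wy": 0, "wz": -12.8, "hand": 5},
    {"dx": 0, "dy": 0.03, "dz": 0, "wx": 0, "wy": 0, "wz": -13.8, "hand": 5},
    {"dx": 0, "dy": 0.03, "dz": 0, "wx": 0, "wy": 0, "wz": -14.5, "hand": 5},
    {"dx": 0, "dy": 0.03, "dz": 0, "wx": 0, "wy": 0, "wz": -14.5, "hand": 5},
    {"dx": 0, "dy": 0.03, "dz": 0, "wx": 0, "wy": 0, "wz": -14.5, "hand": 5}
  ]
}}

```text
clock: 29.25
eef_pos: [0.548, 0.2685, 0.1072]
tool_rot: [-0.555, 0.832, -0.001, -0.001]
ft_force: [3.5, 3.6, -9.8]
grip_width: 0.0197
grasp_force: 59.1
```

```bash
python3 -c "
from h import *
plan((.5467,.2681),.1017,156.6)"
```

```text
at [0.548  0.2685 0.1072] ydir 157.41 tilt -1.0 t 29.2 w 0.0197 gf 59.1 F [ 3.5  3.6 -9.8] -> d [0.016 0.021 0.11 ] wz 0.162
```

Request:
{"method": "drive_tool", "body": {
  "rows": [
    {"dx": 0, "dy": 0, "dz": 0.05, "wx": 0, "wy": 0, "wz": 0, "hand": 5},
    {"dx": 0, "dy": 0, "dz": 0.1, "wx": 0, "wy": 0, "wz": 0, "hand": 5},
    {"dx": 0, "dy": 0, "dz": 0.13, "wx": 0, "wy": 0, "wz": 0, "hand": 5},
    {"dx": 0, "dy": 0, "dz": 0.13, "wx": 0, "wy": 0, "wz": 0, "hand": 5}
  ]
}}

```text
clock: 29.65
eef_pos: [0.548, 0.2686, 0.1016]
tool_rot: [-0.555, 0.832, -0.001, -0.001]
ft_force: [5.1, 2.4, -9.7]
grip_width: 0.0196
grasp_force: 59.3
```

Request:
{"method": "drive_tool", "body": {
  "rows": [
    {"dx": 0, "dy": 0, "dz": 0.02, "wx": 0, "wy": 0, "wz": 0, "hand": 5},
    {"dx": 0, "dy": 0, "dz": 0.04, "wx": 0, "wy": 0, "wz": 0, "hand": 5},
    {"dx": 0, "dy": 0, "dz": 0.06, "wx": 0, "wy": 0, "wz": 0, "hand": 5},
    {"dx": 0, "dy": 0, "dz": 0.06, "wx": 0, "wy": 0, "wz": 0, "hand": 5}
  ]
}}

```text
clock: 30.05
eef_pos: [0.548, 0.2689, 0.101]
tool_rot: [-0.555, 0.832, -0.001, 0.0]
ft_force: [3.3, -0.6, -2.3]
grip_width: 0.0197
grasp_force: 60.1
```

Seated in the notch (load now carried by the collar). Release, rise, and turn for the handle.

Request:
{"method": "drive_tool", "body": {
  "rows": [
    {"dx": 0, "dy": 0, "dz": 0, "wx": 0, "wy": 0, "wz": 0, "hand": 40},
    {"dx": 0, "dy": 0, "dz": 0, "wx": 0, "wy": 0, "wz": 0, "hand": 45},
    {"dx": 0, "dy": 0, "dz": 0, "wx": 0, "wy": 0, "wz": 0, "hand": 45},
    {"dx": 0, "dy": 0, "dz": 0, "wx": 0, "wy": 0, "wz": 0, "hand": 45},
    {"dx": 0, "dy": 0, "dz": -0.3, "wx": 0, "wy": 0, "wz": 0, "hand": 45},
    {"dx": 0, "dy": 0, "dz": -0.9, "wx": 0, "wy": 0, "wz": 0, "hand": 45},
    {"dx": 0, "dy": 0, "dz": -1.4, "wx": 0, "wy": 0, "wz": 0, "hand": 45},
    {"dx": 0, "dy": 0, "dz": -1.4, "wx": 0, "wy": 0, "wz": 0, "hand": 45}
  ]
}}

```text
clock: 30.85
eef_pos: [0.5497, 0.2704, 0.1748]
tool_rot: [-0.555, 0.832, -0.0, 0.004]
ft_force: [0.6, 0.0, 0.2]
grip_width: 0.0448
grasp_force: 0.0
```

```bash
python3 -c "
from h import *
from m import blobs
plan(loc(-.16,.03),.17,-5.05)
plan(loc(-.16,.03),.17,174.95)
snap('scene','s7.png',(170,130,300,230),6)
im=bot.camera('top');print(blobs(im,(100,110,60),(125,255,255),25))
print(bot.get_obs()['joint_pos'])"
```

```text
at [0.5497 0.2704 0.1748] ydir 157.45 tilt -1.0 t 30.9 w 0.0448 gf 0.0 F [0.6 0.  0.2] -> d [3.605 2.278 0.063] wz 32.499
at [0.5497 0.2704 0.1748] ydir 157.45 tilt -1.0 t 30.9 w 0.0448 gf 0.0 F [0.6 0.  0.2] -> d [3.605 2.278 0.063] wz -3.501
[([460.6, 165.1], [422, 135, 71, 71, 1407]), ([71.0, 244.4], [68, 238, 7, 14, 33])]
[ 4.57087351e-01  4.94791804e-01  1.89211438e-01  1.26391107e+00
  2.32880473e-05 -7.20045380e-01]
```

View pics/s7.png

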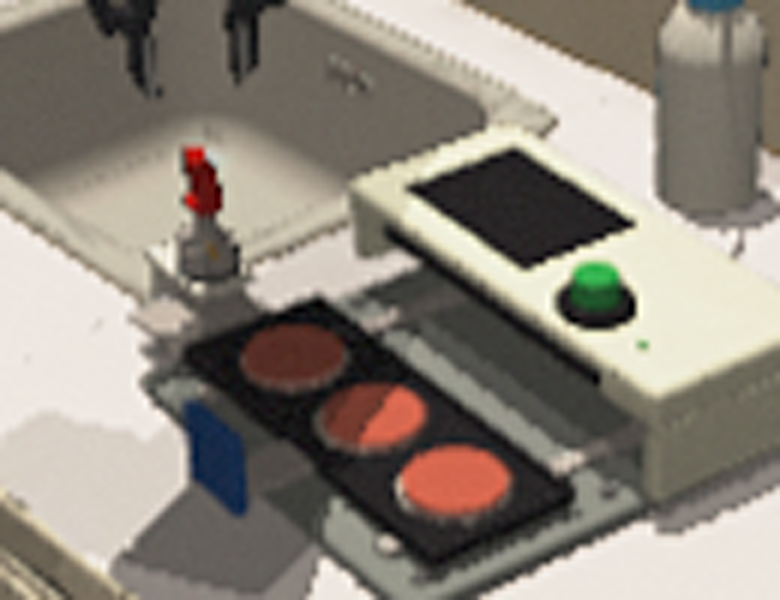

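Request:
{"method": "drive_tool", "body": {
  "rows": [
    {"dx": 0.7, "dy": 0.2, "dz": 0, "wx": 0, "wy": 0, "wz": -1, "hand": 45},
    {"dx": 1.5, "dy": 0.4, "dz": 0, "wx": 0, "wy": 0, "wz": -2, "hand": 45},
    {"dx": 2.3, "dy": 0.6, "dz": 0, "wx": 0, "wy": 0, "wz": -3, "hand": 45},
    {"dx": 3.1, "dy": 0.8, "dz": 0.2, "wx": 0, "wy": 0, "wz": -3.5, "hand": 45},
    {"dx": 3.77, "dy": 0.94, "dz": 0.6, "wx": 0, "wy": 0, "wz": -3.5, "hand": 45},
    {"dx": 3.77, "dy": 0.94, "dz": 1.3, "wx": 0, "wy": 0, "wz": -3.5, "hand": 45},
    {"dx": 3.77, "dy": 0.94, "dz": 1.3, "wx": 0, "wy": 0, "wz": -3.5, "hand": 45},
    {"dx": 3.77, "dy": 0.94, "dz": 1.3, "wx": 0, "wy": 0, "wz": -3.5, "hand": 45}
  ]
}}

```text
clock: 31.75
eef_pos: [0.431, 0.1131, 0.1046]
tool_rot: [-0.675, 0.738, 0.001, -0.001]
ft_force: [0.0, 0.5, 0.2]
grip_width: 0.0451
grasp_force: 0.0
```

```bash
python3 -c "
from h import *
plan(loc(-.099,.002),.052,174.95)"
```

```text
at [0.431  0.1131 0.1046] ydir 174.94 tilt -1.0 t 31.8 w 0.0451 gf 0.0 F [0.  0.5 0.2] -> d [-0.033 -0.057  1.052] wz -0.002
```

Request:
{"method": "drive_tool", "body": {
  "rows": [
    {"dx": -0.03, "dy": -0.06, "dz": 0.3, "wx": 0, "wy": 0, "wz": 0, "hand": 45},
    {"dx": -0.03, "dy": -0.06, "dz": 0.6, "wx": 0, "wy": 0, "wz": 0, "hand": 45},
    {"dx": -0.03, "dy": -0.06, "dz": 0.9, "wx": 0, "wy": 0, "wz": 0, "hand": 45},
    {"dx": -0.03, "dy": -0.06, "dz": 1.05, "wx": 0, "wy": 0, "wz": 0, "hand": 45},
    {"dx": -0.03, "dy": -0.06, "dz": 1.05, "wx": 0, "wy": 0, "wz": 0, "hand": 3},
    {"dx": -0.03, "dy": -0.06, "dz": 1.05, "wx": 0, "wy": 0, "wz": 0, "hand": 3},
    {"dx": -0.03, "dy": -0.06, "dz": 1.05, "wx": 0, "wy": 0, "wz": 0, "hand": 3},
    {"dx": -0.03, "dy": -0.06, "dz": 1.05, "wx": 0, "wy": 0, "wz": 0, "hand": 3},
    {"dx": -0.03, "dy": -0.06, "dz": 1.05, "wx": 0, "wy": 0, "wz": 0, "hand": 3},
    {"dx": -0.03, "dy": -0.06, "dz": 1.05, "wx": 0, "wy": 0, "wz": 0, "hand": 3},
    {"dx": -0.03, "dy": -0.06, "dz": 1.05, "wx": 0, "wy": 0, "wz": 0, "hand": 3},
    {"dx": -0.03, "dy": -0.06, "dz": 1.05, "wx": 0, "wy": 0, "wz": 0, "hand": 3}
  ]
}}

```text
clock: 32.95
eef_pos: [0.436, 0.1149, 0.0538]
tool_rot: [-0.675, 0.738, -0.0, 0.001]
ft_force: [0.5, 1.2, 5.8]
grip_width: 0.0088
grasp_force: 59.6
```

Request:
{"method": "drive_tool", "body": {
  "rows": [
    {"dx": 0, "dy": -0.05, "dz": 0, "wx": 0, "wy": 0, "wz": 0, "hand": 3},
    {"dx": 0, "dy": -0.15, "dz": 0, "wx": 0, "wy": 0, "wz": 0, "hand": 3},
    {"dx": 0, "dy": -0.3, "dz": 0, "wx": 0, "wy": 0, "wz": 0, "hand": 3},
    {"dx": 0, "dy": -0.5, "dz": 0, "wx": 0, "wy": 0, "wz": 0, "hand": 3},
    {"dx": 0, "dy": -0.7, "dz": 0, "wx": 0, "wy": 0, "wz": 0, "hand": 3},
    {"dx": 0, "dy": -0.9, "dz": 0, "wx": 0, "wy": 0, "wz": 0, "hand": 3},
    {"dx": 0, "dy": -1.1, "dz": 0, "wx": 0, "wy": 0, "wz": 0, "hand": 3},
    {"dx": 0, "dy": -1.3, "dz": 0, "wx": 0, "wy": 0, "wz": 0, "hand": 3},
    {"dx": 0, "dy": -1.5, "dz": 0, "wx": 0, "wy": 0, "wz": 0, "hand": 3},
    {"dx": 0, "dy": -1.7, "dz": 0, "wx": 0, "wy": 0, "wz": 0, "hand": 3},
    {"dx": 0, "dy": -1.9, "dz": 0, "wx": 0, "wy": 0, "wz": 0, "hand": 3},
    {"dx": 0, "dy": -2.1, "dz": 0, "wx": 0, "wy": 0, "wz": 0, "hand": 3},
    {"dx": 0, "dy": -2.3, "dz": 0, "wx": 0, "wy": 0, "wz": 0, "hand": 3},
    {"dx": 0, "dy": -2.5, "dz": 0, "wx": 0, "wy": 0, "wz": 0, "hand": 3},
    {"dx": 0, "dy": -2.65, "dz": 0, "wx": 0, "wy": 0, "wz": 0, "hand": 3},
    {"dx": 0, "dy": -2.75, "dz": 0, "wx": 0, "wy": 0, "wz": 0, "hand": 3},
    {"dx": 0, "dy": -2.82, "dz": 0, "wx": 0, "wy": 0, "wz": 0, "hand": 3},
    {"dx": 0, "dy": -2.88, "dz": 0, "wx": 0, "wy": 0, "wz": 0, "hand": 3},
    {"dx": 0, "dy": -2.88, "dz": 0, "wx": 0, "wy": 0, "wz": 0, "hand": 3},
    {"dx": 0, "dy": -2.88, "dz": 0, "wx": 0, "wy": 0, "wz": 0, "hand": 3}
  ]
}}

```text
clock: 34.95
eef_pos: [0.5738, 0.1024, 0.0538]
tool_rot: [-0.676, 0.737, 0.003, -0.003]
ft_force: [-13.5, 2.2, 15.8]
grip_width: 0.0093
grasp_force: 61.3
```

Request:
{"method": "drive_tool", "body": {
  "rows": [
    {"dx": 0, "dy": -0.04, "dz": 0, "wx": 0, "wy": 0, "wz": 0, "hand": 3},
    {"dx": 0, "dy": -0.06, "dz": 0, "wx": 0, "wy": 0, "wz": 0, "hand": 3},
    {"dx": 0, "dy": -0.06, "dz": 0, "wx": 0, "wy": 0, "wz": 0, "hand": 3}
  ]
}}

```text
clock: 35.25
eef_pos: [0.5738, 0.1024, 0.0538]
tool_rot: [-0.676, 0.737, 0.005, -0.005]
ft_force: [-21.3, 2.0, 22.6]
grip_width: 0.0093
grasp_force: 62.3
```

Request:
{"method": "drive_tool", "body": {
  "rows": [
    {"dx": 0, "dy": 0.08, "dz": 0, "wx": 0, "wy": 0, "wz": 0, "hand": 3},
    {"dx": 0, "dy": 0.1, "dz": 0, "wx": 0, "wy": 0, "wz": 0, "hand": 20},
    {"dx": 0, "dy": 0.1, "dz": 0, "wx": 0, "wy": 0, "wz": 0, "hand": 30},
    {"dx": 0, "dy": 0.1, "dz": 0, "wx": 0, "wy": 0, "wz": 0, "hand": 30},
    {"dx": 0, "dy": 0.1, "dz": 0, "wx": 0, "wy": 0, "wz": 0, "hand": 30},
    {"dx": 0, "dy": 0.1, "dz": -0.4, "wx": 0, "wy": 0, "wz": 0, "hand": 30},
    {"dx": 0, "dy": 0.1, "dz": -1.2, "wx": 0, "wy": 0, "wz": 0, "hand": 30},
    {"dx": 0, "dy": 0.1, "dz": -2, "wx": 0, "wy": 0, "wz": 0, "hand": 0},
    {"dx": 0, "dy": 0.1, "dz": -2.2, "wx": 0, "wy": 0, "wz": 0, "hand": 0},
    {"dx": 0, "dy": 0.1, "dz": -2.2, "wx": 0, "wy": 0, "wz": 0, "hand": 0}
  ]
}}

```text
clock: 36.25
eef_pos: [0.5782, 0.1021, 0.165]
tool_rot: [-0.675, 0.738, -0.001, 0.002]
ft_force: [-0.4, -0.1, -1.1]
grip_width: -0.0
grasp_force: 0.0
```

```bash
python3 -c "
from h import *
from m import blobs
im=bot.camera('scene');g=[b for b in blobs(im,(45,90,50),(80,255,255),30)];print(g, blobs(im,(100,110,60),(125,255,255),25))
print(proj('scene',(.640,.0355,.109)),proj('top',(.640,.0355,.109)))
plan((.640,.0355),.14,174.95)"
```

```text
[([268.7, 177.5], [265, 174, 8, 8, 57])] [([116.9, 163.6], [112, 162, 11, 4, 25]), ([240.8, 190.9], [236, 182, 10, 19, 125]), ([414.5, 238.1], [392, 224, 44, 28, 118])]
(np.float64(268.5118397849249), np.float64(174.74371081444235)) (np.float64(249.05373481248358), np.float64(155.51026475389415))
at [0.5768 0.1019 0.1629] ydir 174.93 tilt -1.0 t 36.3 w 0.0004 gf 0.0 F [ 0.1  0.  -0.3] -> d [ 1.211 -1.375  0.458] wz -0.004
```

Request:
{"method": "drive_tool", "body": {
  "rows": [
    {"dx": 0.4, "dy": -0.4, "dz": 0, "wx": 0, "wy": 0, "wz": 0, "hand": 0},
    {"dx": 0.8, "dy": -0.9, "dz": 0, "wx": 0, "wy": 0, "wz": 0, "hand": 0},
    {"dx": 1.2, "dy": -1.37, "dz": 0.2, "wx": 0, "wy": 0, "wz": 0, "hand": 0},
    {"dx": 1.2, "dy": -1.37, "dz": 0.56, "wx": 0, "wy": 0, "wz": 0, "hand": 0},
    {"dx": 1.2, "dy": -1.37, "dz": 0.56, "wx": 0, "wy": 0, "wz": 0, "hand": 0},
    {"dx": 1.2, "dy": -1.37, "dz": 0.56, "wx": 0, "wy": 0, "wz": 0, "hand": 0}
  ]
}}

```text
clock: 36.9
eef_pos: [0.6376, 0.0361, 0.1323]
tool_rot: [-0.675, 0.738, 0.002, -0.002]
ft_force: [0.5, 1.5, 1.1]
grip_width: 0.0003
grasp_force: 0.0
```

```bash
python3 -c "
from h import *
plan((.640,.0355),.120,174.95)"
```

```text
at [0.6376 0.0361 0.1323] ydir 174.94 tilt -1.0 t 36.9 w 0.0003 gf 0.0 F [0.5 1.5 1.1] -> d [ 0.008 -0.05   0.245] wz -0.001
```

Request:
{"method": "drive_tool", "body": {
  "rows": [
    {"dx": 0, "dy": -0.03, "dz": 0.1, "wx": 0, "wy": 0, "wz": 0, "hand": 0},
    {"dx": 0, "dy": -0.03, "dz": 0.2, "wx": 0, "wy": 0, "wz": 0, "hand": 0},
    {"dx": 0, "dy": -0.03, "dz": 0.24, "wx": 0, "wy": 0, "wz": 0, "hand": 0},
    {"dx": 0, "dy": -0.03, "dz": 0.24, "wx": 0, "wy": 0, "wz": 0, "hand": 0},
    {"dx": 0, "dy": -0.03, "dz": 0.24, "wx": 0, "wy": 0, "wz": 0, "hand": 0}
  ]
}}

```text
clock: 37.4
eef_pos: [0.6409, 0.0362, 0.1231]
tool_rot: [-0.675, 0.738, -0.0, 0.0]
ft_force: [-0.0, 0.6, 0.7]
grip_width: 0.0001
grasp_force: 0.0
```

Request:
{"method": "drive_tool", "body": {
  "rows": [
    {"dx": 0, "dy": 0, "dz": 0.03, "wx": 0, "wy": 0, "wz": 0, "hand": 0},
    {"dx": 0, "dy": 0, "dz": 0.06, "wx": 0, "wy": 0, "wz": 0, "hand": 0},
    {"dx": 0, "dy": 0, "dz": 0.06, "wx": 0, "wy": 0, "wz": 0, "hand": 0}
  ]
}}

```text
clock: 37.7
eef_pos: [0.6411, 0.036, 0.1199]
tool_rot: [-0.675, 0.738, -0.0, 0.0]
ft_force: [0.3, -0.6, 1.3]
grip_width: -0.0
grasp_force: 0.7
```

Request:
{"method": "drive_tool", "body": {
  "rows": [
    {"dx": 0, "dy": 0, "dz": 0.02, "wx": 0, "wy": 0, "wz": 0, "hand": 0},
    {"dx": 0, "dy": 0, "dz": 0.04, "wx": 0, "wy": 0, "wz": 0, "hand": 0},
    {"dx": 0, "dy": 0, "dz": 0.04, "wx": 0, "wy": 0, "wz": 0, "hand": 0}
  ]
}}

```text
clock: 38.0
eef_pos: [0.641, 0.036, 0.1179]
tool_rot: [-0.675, 0.738, -0.0, 0.0]
ft_force: [-0.1, -0.3, 1.1]
grip_width: 0.0001
grasp_force: 0.8
```

Request:
{"method": "drive_tool", "body": {
  "rows": [
    {"dx": 0, "dy": 0, "dz": 0.02, "wx": 0, "wy": 0, "wz": 0, "hand": 0},
    {"dx": 0, "dy": 0, "dz": 0.03, "wx": 0, "wy": 0, "wz": 0, "hand": 0},
    {"dx": 0, "dy": 0, "dz": 0.03, "wx": 0, "wy": 0, "wz": 0, "hand": 0}
  ]
}}

```text
clock: 38.3
eef_pos: [0.641, 0.036, 0.1163]
tool_rot: [-0.675, 0.738, -0.0, 0.0]
ft_force: [0.7, 0.7, 1.7]
grip_width: 0.0004
grasp_force: 0.9
```

Request:
{"method": "drive_tool", "body": {
  "rows": [
    {"dx": 0, "dy": 0, "dz": 0.015, "wx": 0, "wy": 0, "wz": 0, "hand": 0},
    {"dx": 0, "dy": 0, "dz": 0.015, "wx": 0, "wy": 0, "wz": 0, "hand": 0},
    {"dx": 0, "dy": 0, "dz": 0.015, "wx": 0, "wy": 0, "wz": 0, "hand": 0}
  ]
}}

```text
clock: 38.6
eef_pos: [0.6411, 0.036, 0.1159]
tool_rot: [-0.675, 0.738, -0.0, 0.0]
ft_force: [0.2, 0.2, 3.6]
grip_width: -0.0
grasp_force: 1.8
```

Request:
{"method": "drive_tool", "body": {
  "rows": [
    {"dx": 0, "dy": 0, "dz": 0.01, "wx": 0, "wy": 0, "wz": 0, "hand": 0},
    {"dx": 0, "dy": 0, "dz": 0.015, "wx": 0, "wy": 0, "wz": 0, "hand": 0},
    {"dx": 0, "dy": 0, "dz": 0.015, "wx": 0, "wy": 0, "wz": 0, "hand": 0}
  ]
}}

```text
clock: 38.9
eef_pos: [0.6411, 0.036, 0.1155]
tool_rot: [-0.675, 0.738, -0.0, 0.0]
ft_force: [-1.1, 0.4, 6.0]
grip_width: -0.0002
grasp_force: 2.9
```

Request:
{"method": "drive_tool", "body": {
  "rows": [
    {"dx": 0, "dy": 0, "dz": 0, "wx": 0, "wy": 0, "wz": 0, "hand": 0},
    {"dx": 0, "dy": 0, "dz": 0, "wx": 0, "wy": 0, "wz": 0, "hand": 0},
    {"dx": 0, "dy": 0, "dz": 0, "wx": 0, "wy": 0, "wz": 0, "hand": 0},
    {"dx": 0, "dy": 0, "dz": 0, "wx": 0, "wy": 0, "wz": 0, "hand": 0},
    {"dx": 0, "dy": 0, "dz": 0, "wx": 0, "wy": 0, "wz": 0, "hand": 0},
    {"dx": 0, "dy": 0, "dz": 0, "wx": 0, "wy": 0, "wz": 0, "hand": 0},
    {"dx": 0, "dy": 0, "dz": 0, "wx": 0, "wy": 0, "wz": 0, "hand": 0},
    {"dx": 0, "dy": 0, "dz": 0, "wx": 0, "wy": 0, "wz": 0, "hand": 0},
    {"dx": 0, "dy": 0, "dz": 0, "wx": 0, "wy": 0, "wz": 0, "hand": 0},
    {"dx": 0, "dy": 0, "dz": 0, "wx": 0, "wy": 0, "wz": 0, "hand": 0},
    {"dx": 0, "dy": 0, "dz": 0, "wx": 0, "wy": 0, "wz": 0, "hand": 0},
    {"dx": 0, "dy": 0, "dz": 0, "wx": 0, "wy": 0, "wz": 0, "hand": 0},
    {"dx": 0, "dy": 0, "dz": 0, "wx": 0, "wy": 0, "wz": 0, "hand": 0},
    {"dx": 0, "dy": 0, "dz": 0, "wx": 0, "wy": 0, "wz": 0, "hand": 0},
    {"dx": 0, "dy": 0, "dz": 0, "wx": 0, "wy": 0, "wz": 0, "hand": 0}
  ]
}}

```text
clock: 40.4
eef_pos: [0.6411, 0.036, 0.1156]
tool_rot: [-0.675, 0.738, -0.0, 0.0]
ft_force: [-0.3, 0.4, 5.6]
grip_width: 0.0002
grasp_force: 2.9
```

Request:
{"method": "drive_tool", "body": {
  "rows": [
    {"dx": 0, "dy": 0, "dz": 0.05, "wx": 0, "wy": 0, "wz": 0, "hand": 0},
    {"dx": 0, "dy": 0, "dz": 0.1, "wx": 0, "wy": 0, "wz": 0, "hand": 0},
    {"dx": 0, "dy": 0, "dz": 0.15, "wx": 0, "wy": 0, "wz": 0, "hand": 0},
    {"dx": 0, "dy": 0, "dz": 0.18, "wx": 0, "wy": 0, "wz": 0, "hand": 0},
    {"dx": 0, "dy": 0, "dz": 0.18, "wx": 0, "wy": 0, "wz": 0, "hand": 0},
    {"dx": 0, "dy": 0, "dz": 0.18, "wx": 0, "wy": 0, "wz": 0, "hand": 0}
  ]
}}

```text
clock: 41.0
eef_pos: [0.6412, 0.036, 0.1099]
tool_rot: [-0.675, 0.738, -0.001, 0.001]
ft_force: [-7.1, 0.0, 19.3]
grip_width: -0.0001
grasp_force: 9.7
```

Request:
{"method": "drive_tool", "body": {
  "rows": [
    {"dx": 0, "dy": 0, "dz": 0, "wx": 0, "wy": 0, "wz": 0, "hand": 0},
    {"dx": 0, "dy": 0, "dz": -0.2, "wx": 0, "wy": 0, "wz": 0, "hand": 0},
    {"dx": 0, "dy": 0, "dz": -0.5, "wx": 0, "wy": 0, "wz": 0, "hand": 0},
    {"dx": 0, "dy": 0, "dz": -1.1, "wx": 0, "wy": 0, "wz": 0, "hand": 0},
    {"dx": -0.4, "dy": 0.5, "dz": -1.1, "wx": 0, "wy": 0, "wz": 0, "hand": 35},
    {"dx": -0.9, "dy": 1, "dz": -1.1, "wx": 0, "wy": 0, "wz": 0, "hand": 35},
    {"dx": -1.22, "dy": 1.4, "dz": -1.1, "wx": 0, "wy": 0, "wz": 0, "hand": 35},
    {"dx": -1.22, "dy": 1.4, "dz": -1.1, "wx": 0, "wy": 0, "wz": 0, "hand": 35},
    {"dx": -1.22, "dy": 1.4, "dz": -1.1, "wx": 0, "wy": 0, "wz": 0, "hand": 35}
  ]
}}

```text
clock: 41.9
eef_pos: [0.5761, 0.1031, 0.1604]
tool_rot: [-0.676, 0.737, 0.0, -0.001]
ft_force: [0.7, -0.8, 0.4]
grip_width: 0.0351
grasp_force: 0.0
```

```bash
python3 -c "
from h import *
plan((.5738,.1024),.053,174.95)"
```

```text
at [0.5761 0.1031 0.1604] ydir 175.0 tilt -1.0 t 41.9 w 0.0351 gf 0.0 F [ 0.7 -0.8  0.4] -> d [0.017 0.042 2.148] wz 0.01
```

Request:
{"method": "drive_tool", "body": {
  "rows": [
    {"dx": 0.02, "dy": 0.04, "dz": 0.6, "wx": 0, "wy": 0, "wz": 0, "hand": 35},
    {"dx": 0.02, "dy": 0.04, "dz": 1.1, "wx": 0, "wy": 0, "wz": 0, "hand": 35},
    {"dx": 0.02, "dy": 0.04, "dz": 1.5, "wx": 0, "wy": 0, "wz": 0, "hand": 35},
    {"dx": 0.02, "dy": 0.04, "dz": 1.8, "wx": 0, "wy": 0, "wz": 0, "hand": 35},
    {"dx": 0.02, "dy": 0.04, "dz": 2.05, "wx": 0, "wy": 0, "wz": 0, "hand": 35},
    {"dx": 0.02, "dy": 0.04, "dz": 2.14, "wx": 0, "wy": 0, "wz": 0, "hand": 35},
    {"dx": 0.02, "dy": 0.04, "dz": 2.14, "wx": 0, "wy": 0, "wz": 0, "hand": 3},
    {"dx": 0.02, "dy": 0.04, "dz": 2.14, "wx": 0, "wy": 0, "wz": 0, "hand": 3},
    {"dx": 0.02, "dy": 0.04, "dz": 2.14, "wx": 0, "wy": 0, "wz": 0, "hand": 3},
    {"dx": 0.02, "dy": 0.04, "dz": 2.14, "wx": 0, "wy": 0, "wz": 0, "hand": 3},
    {"dx": 0.02, "dy": 0.04, "dz": 2.14, "wx": 0, "wy": 0, "wz": 0, "hand": 3},
    {"dx": 0.02, "dy": 0.04, "dz": 2.14, "wx": 0, "wy": 0, "wz": 0, "hand": 3},
    {"dx": 0.02, "dy": 0.04, "dz": 2.14, "wx": 0, "wy": 0, "wz": 0, "hand": 3}
  ]
}}

```text
clock: 43.2
eef_pos: [0.5737, 0.1019, 0.0542]
tool_rot: [-0.675, 0.738, 0.0, -0.0]
ft_force: [-5.0, -0.2, 3.3]
grip_width: 0.0088
grasp_force: 60.2
```

Pull home gently.

Request:
{"method": "drive_tool", "body": {
  "rows": [
    {"dx": 0, "dy": 0.05, "dz": 0, "wx": 0, "wy": 0, "wz": 0, "hand": 3},
    {"dx": 0, "dy": 0.15, "dz": 0, "wx": 0, "wy": 0, "wz": 0, "hand": 3},
    {"dx": 0, "dy": 0.3, "dz": 0, "wx": 0, "wy": 0, "wz": 0, "hand": 3},
    {"dx": 0, "dy": 0.5, "dz": 0, "wx": 0, "wy": 0, "wz": 0, "hand": 3},
    {"dx": 0, "dy": 0.7, "dz": 0, "wx": 0, "wy": 0, "wz": 0, "hand": 3},
    {"dx": 0, "dy": 0.9, "dz": 0, "wx": 0, "wy": 0, "wz": 0, "hand": 3},
    {"dx": 0, "dy": 1.1, "dz": 0, "wx": 0, "wy": 0, "wz": 0, "hand": 3},
    {"dx": 0, "dy": 1.3, "dz": 0, "wx": 0, "wy": 0, "wz": 0, "hand": 3},
    {"dx": 0, "dy": 1.5, "dz": 0, "wx": 0, "wy": 0, "wz": 0, "hand": 3},
    {"dx": 0, "dy": 1.7, "dz": 0, "wx": 0, "wy": 0, "wz": 0, "hand": 3},
    {"dx": 0, "dy": 1.9, "dz": 0, "wx": 0, "wy": 0, "wz": 0, "hand": 3},
    {"dx": 0, "dy": 2.1, "dz": 0, "wx": 0, "wy": 0, "wz": 0, "hand": 3},
    {"dx": 0, "dy": 2.3, "dz": 0, "wx": 0, "wy": 0, "wz": 0, "hand": 3},
    {"dx": 0, "dy": 2.5, "dz": 0, "wx": 0, "wy": 0, "wz": 0, "hand": 3},
    {"dx": 0, "dy": 2.65, "dz": 0, "wx": 0, "wy": 0, "wz": 0, "hand": 3},
    {"dx": 0, "dy": 2.75, "dz": 0, "wx": 0, "wy": 0, "wz": 0, "hand": 3},
    {"dx": 0, "dy": 2.82, "dz": 0, "wx": 0, "wy": 0, "wz": 0, "hand": 3},
    {"dx": 0, "dy": 2.88, "dz": 0, "wx": 0, "wy": 0, "wz": 0, "hand": 3},
    {"dx": 0, "dy": 2.88, "dz": 0, "wx": 0, "wy": 0, "wz": 0, "hand": 3},
    {"dx": 0, "dy": 2.88, "dz": 0, "wx": 0, "wy": 0, "wz": 0, "hand": 3}
  ]
}}

```text
clock: 45.2
eef_pos: [0.4342, 0.1147, 0.0541]
tool_rot: [-0.675, 0.738, -0.002, 0.002]
ft_force: [10.0, -5.0, -3.3]
grip_width: 0.0091
grasp_force: 59.8
```

Request:
{"method": "drive_tool", "body": {
  "rows": [
    {"dx": 0, "dy": -0.05, "dz": 0, "wx": 0, "wy": 0, "wz": 0, "hand": 3},
    {"dx": 0, "dy": -0.07, "dz": 0, "wx": 0, "wy": 0, "wz": 0, "hand": 20},
    {"dx": 0, "dy": -0.07, "dz": 0, "wx": 0, "wy": 0, "wz": 0, "hand": 35},
    {"dx": 0, "dy": -0.07, "dz": 0, "wx": 0, "wy": 0, "wz": 0, "hand": 35},
    {"dx": 0, "dy": -0.07, "dz": 0, "wx": 0, "wy": 0, "wz": 0, "hand": 35},
    {"dx": 0, "dy": -0.07, "dz": -0.5, "wx": 0, "wy": 0, "wz": 0, "hand": 35},
    {"dx": 0, "dy": -0.07, "dz": -1.3, "wx": 0, "wy": 0, "wz": 0, "hand": 45},
    {"dx": 0, "dy": -0.07, "dz": -2.1, "wx": 0, "wy": 0, "wz": 0, "hand": 45},
    {"dx": -0.6, "dy": -0.4, "dz": -2.4, "wx": 0, "wy": 0, "wz": 1, "hand": 45},
    {"dx": -1.3, "dy": -0.8, "dz": -2.4, "wx": 0, "wy": 0, "wz": 2, "hand": 45},
    {"dx": -2, "dy": -1.2, "dz": -2.4, "wx": 0, "wy": 0, "wz": 3, "hand": 45},
    {"dx": -2.7, "dy": -1.6, "dz": -2.4, "wx": 0, "wy": 0, "wz": 3.5, "hand": 45},
    {"dx": -3.27, "dy": -1.9, "dz": -2.4, "wx": 0, "wy": 0, "wz": 3.5, "hand": 45},
    {"dx": -3.27, "dy": -1.9, "dz": -2.4, "wx": 0, "wy": 0, "wz": 3.5, "hand": 45},
    {"dx": -3.27, "dy": -1.9, "dz": -2.4, "wx": 0, "wy": 0, "wz": 3.5, "hand": 45}
  ]
}}

```text
clock: 46.7
eef_pos: [0.5394, 0.2696, 0.1727]
tool_rot: [-0.556, 0.831, 0.0, -0.001]
ft_force: [-0.4, 0.4, -0.4]
grip_width: 0.045
grasp_force: 0.0
```

```bash
python3 -c "
from h import *
from m import blobs
plan((.548,.2688),.101,157.45)
im=bot.camera('scene');print(blobs(im,(0,90,90),(9,255,255),30),blobs(im,(100,110,60),(125,255,255),60))"
```

```text
at [0.5394 0.2696 0.1727] ydir 157.51 tilt -1.0 t 46.7 w 0.045 gf 0.0 F [-0.4  0.4 -0.4] -> d [-0.053 -0.168  1.434] wz 0.012
[([232.1, 199.1], [223, 194, 18, 11, 147]), ([244.9, 209.7], [236, 204, 19, 12, 176])] [([205.4, 206.0], [200, 197, 11, 19, 117]), ([423.5, 243.3], [414, 236, 22, 14, 61])]
```

Request:
{"method": "drive_tool", "body": {
  "rows": [
    {"dx": -0.05, "dy": -0.17, "dz": 0.2, "wx": 0, "wy": 0, "wz": 0, "hand": 45},
    {"dx": -0.05, "dy": -0.17, "dz": 0.5, "wx": 0, "wy": 0, "wz": 0, "hand": 45},
    {"dx": -0.05, "dy": -0.17, "dz": 0.9, "wx": 0, "wy": 0, "wz": 0, "hand": 45},
    {"dx": -0.05, "dy": -0.17, "dz": 1.2, "wx": 0, "wy": 0, "wz": 0, "hand": 45},
    {"dx": -0.05, "dy": -0.17, "dz": 1.43, "wx": 0, "wy": 0, "wz": 0, "hand": 45},
    {"dx": -0.05, "dy": -0.17, "dz": 1.43, "wx": 0, "wy": 0, "wz": 0, "hand": 45},
    {"dx": -0.05, "dy": -0.17, "dz": 1.43, "wx": 0, "wy": 0, "wz": 0, "hand": 5},
    {"dx": -0.05, "dy": -0.17, "dz": 1.43, "wx": 0, "wy": 0, "wz": 0, "hand": 5},
    {"dx": -0.05, "dy": -0.17, "dz": 1.43, "wx": 0, "wy": 0, "wz": 0, "hand": 5},
    {"dx": -0.05, "dy": -0.17, "dz": 1.43, "wx": 0, "wy": 0, "wz": 0, "hand": 5},
    {"dx": -0.05, "dy": -0.17, "dz": 1.43, "wx": 0, "wy": 0, "wz": 0, "hand": 5},
    {"dx": -0.05, "dy": -0.17, "dz": 1.43, "wx": 0, "wy": 0, "wz": 0, "hand": 5},
    {"dx": -0.05, "dy": -0.17, "dz": 1.43, "wx": 0, "wy": 0, "wz": 0, "hand": 5}
  ]
}}

```text
clock: 48.05
eef_pos: [0.5495, 0.2693, 0.105]
tool_rot: [-0.555, 0.832, 0.0, 0.002]
ft_force: [-3.1, 0.6, 8.3]
grip_width: 0.0117
grasp_force: 96.3
```

Request:
{"method": "drive_tool", "body": {
  "rows": [
    {"dx": 0, "dy": 0, "dz": -0.05, "wx": 0, "wy": 0, "wz": 0, "hand": 5},
    {"dx": 0, "dy": 0, "dz": -0.1, "wx": 0, "wy": 0, "wz": 0, "hand": 5},
    {"dx": 0, "dy": 0, "dz": -0.15, "wx": 0, "wy": 0, "wz": 0, "hand": 5},
    {"dx": 0, "dy": 0, "dz": -0.18, "wx": 0, "wy": 0, "wz": 0, "hand": 5},
    {"dx": 0, "dy": 0, "dz": -0.18, "wx": 0, "wy": 0, "wz": 0, "hand": 5},
    {"dx": 0, "dy": 0, "dz": -0.18, "wx": 0, "wy": 0, "wz": 0, "hand": 5}
  ]
}}

```text
clock: 48.65
eef_pos: [0.5487, 0.2691, 0.1106]
tool_rot: [-0.555, 0.832, 0.001, -0.0]
ft_force: [1.4, 5.0, -10.2]
grip_width: 0.0122
grasp_force: 71.5
```

Request:
{"method": "drive_tool", "body": {
  "rows": [
    {"dx": 0, "dy": 0, "dz": -0.02, "wx": 0, "wy": 0, "wz": 0, "hand": 5},
    {"dx": 0, "dy": 0, "dz": -0.02, "wx": 0, "wy": 0, "wz": 1, "hand": 5},
    {"dx": 0, "dy": 0, "dz": -0.02, "wx": 0, "wy": 0, "wz": 2.2, "hand": 5},
    {"dx": 0, "dy": 0, "dz": -0.02, "wx": 0, "wy": 0, "wz": 3.4, "hand": 5},
    {"dx": 0, "dy": 0, "dz": -0.02, "wx": 0, "wy": 0, "wz": 4.6, "hand": 5},
    {"dx": 0, "dy": 0, "dz": -0.02, "wx": 0, "wy": 0, "wz": 5.8, "hand": 5},
    {"dx": 0, "dy": 0, "dz": -0.02, "wx": 0, "wy": 0, "wz": 7, "hand": 5},
    {"dx": 0, "dy": 0, "dz": -0.02, "wx": 0, "wy": 0, "wz": 8.2, "hand": 5},
    {"dx": 0, "dy": 0, "dz": -0.02, "wx": 0, "wy": 0, "wz": 9.4, "hand": 5},
    {"dx": 0, "dy": 0, "dz": -0.02, "wx": 0, "wy": 0, "wz": 10.6, "hand": 5},
    {"dx": 0, "dy": 0, "dz": -0.02, "wx": 0, "wy": 0, "wz": 11.8, "hand": 5},
    {"dx": 0, "dy": 0, "dz": -0.02, "wx": 0, "wy": 0, "wz": 13, "hand": 5},
    {"dx": 0, "dy": 0, "dz": -0.02, "wx": 0, "wy": 0, "wz": 14, "hand": 5},
    {"dx": 0, "dy": 0, "dz": -0.02, "wx": 0, "wy": 0, "wz": 14.5, "hand": 5},
    {"dx": 0, "dy": 0, "dz": -0.02, "wx": 0, "wy": 0, "wz": 14.5, "hand": 5},
    {"dx": 0, "dy": 0, "dz": -0.02, "wx": 0, "wy": 0, "wz": 14.5, "hand": 5}
  ]
}}

```text
clock: 50.25
eef_pos: [0.5485, 0.2692, 0.1114]
tool_rot: [0.044, 0.999, 0.001, -0.001]
ft_force: [0.5, 5.2, -9.6]
grip_width: 0.0115
grasp_force: 71.8
```

```bash
python3 -c "
from h import *
plan((.548,.2688),.094,84.95);print(bot.get_obs()['ft_torque'])"
```

```text
at [0.5485 0.2692 0.1114] ydir 84.98 tilt -1.0 t 50.2 w 0.0115 gf 71.8 F [ 0.5  5.2 -9.6] -> d [ 0.009 -0.01   0.349] wz 0.005
[ 1.4181442  -0.46408249  0.04209993]
```

Request:
{"method": "drive_tool", "body": {
  "rows": [
    {"dx": 0, "dy": 0, "dz": 0.08, "wx": 0, "wy": 0, "wz": 0, "hand": 5},
    {"dx": 0, "dy": 0, "dz": 0.16, "wx": 0, "wy": 0, "wz": 0, "hand": 5},
    {"dx": 0, "dy": 0, "dz": 0.24, "wx": 0, "wy": 0, "wz": 0, "hand": 5},
    {"dx": 0, "dy": 0, "dz": 0.32, "wx": 0, "wy": 0, "wz": 0, "hand": 5},
    {"dx": 0, "dy": 0, "dz": 0.38, "wx": 0, "wy": 0, "wz": 0, "hand": 5},
    {"dx": 0, "dy": 0, "dz": 0.4, "wx": 0, "wy": 0, "wz": 0, "hand": 5},
    {"dx": 0, "dy": 0, "dz": 0.4, "wx": 0, "wy": 0, "wz": 0, "hand": 5}
  ]
}}

```text
clock: 50.95
eef_pos: [0.5488, 0.2694, 0.0953]
tool_rot: [0.044, 0.999, 0.001, 0.001]
ft_force: [-4.2, 3.6, 7.5]
grip_width: 0.0119
grasp_force: 75.4
```

Request:
{"method": "drive_tool", "body": {
  "rows": [
    {"dx": 0, "dy": 0, "dz": 0, "wx": 0, "wy": 0, "wz": 0, "hand": 45},
    {"dx": 0, "dy": 0, "dz": 0, "wx": 0, "wy": 0, "wz": 0, "hand": 45},
    {"dx": 0, "dy": 0, "dz": 0, "wx": 0, "wy": 0, "wz": 0, "hand": 45},
    {"dx": 0, "dy": 0, "dz": 0, "wx": 0, "wy": 0, "wz": 0, "hand": 45},
    {"dx": 0, "dy": 0, "dz": -0.4, "wx": 0, "wy": 0, "wz": 0, "hand": 45},
    {"dx": 0, "dy": 0, "dz": -1.2, "wx": 0, "wy": 0, "wz": 0, "hand": 45},
    {"dx": 0, "dy": 0, "dz": -2, "wx": 0, "wy": 0, "wz": 0, "hand": 45},
    {"dx": 1, "dy": 0, "dz": -2, "wx": 0, "wy": 0, "wz": 0, "hand": 45},
    {"dx": 2, "dy": 0.2, "dz": -2, "wx": 0, "wy": 0, "wz": 0, "hand": 45},
    {"dx": 3, "dy": 0.5, "dz": -2, "wx": 0, "wy": 0, "wz": 0, "hand": 45},
    {"dx": 4, "dy": 1, "dz": -2, "wx": 0, "wy": 0, "wz": 0, "hand": 45},
    {"dx": 4, "dy": 1, "dz": -2, "wx": 0, "wy": 0, "wz": 0, "hand": 45},
    {"dx": 4, "dy": 1, "dz": -2, "wx": 0, "wy": 0, "wz": 0, "hand": 45}
  ]
}}

```text
clock: 52.25
eef_pos: [0.353, 0.3364, 0.1925]
tool_rot: [0.043, 0.999, -0.0, 0.0]
ft_force: [0.9, 0.3, 0.5]
grip_width: 0.0449
grasp_force: 0.0
```

```bash
python3 -c "
from h import *
from m import blobs
im=snap('scene','s8.png',(170,130,370,310),3)
for n in('scene','top'):print(blobs(bot.camera(n),(0,90,90),(9,255,255),30))
print(bot.get_obs()['clock'])"
```

```text
[([71.0, 59.3], [62, 55, 20, 9, 126]), ([203.3, 162.3], [198, 157, 11, 12, 78]), ([217.8, 188.8], [210, 184, 17, 11, 149]), ([231.4, 198.9], [223, 194, 18, 11, 163]), ([244.8, 209.7], [236, 204, 19, 12, 177])]
[([172.3, 186.6], [170, 180, 5, 14, 55]), ([205.0, 192.0], [197, 184, 17, 17, 240]), ([229.3, 193.5], [221, 185, 18, 18, 248]), ([253.1, 195.3], [245, 187, 18, 18, 250])]
52.4
```

View pics/s8.png

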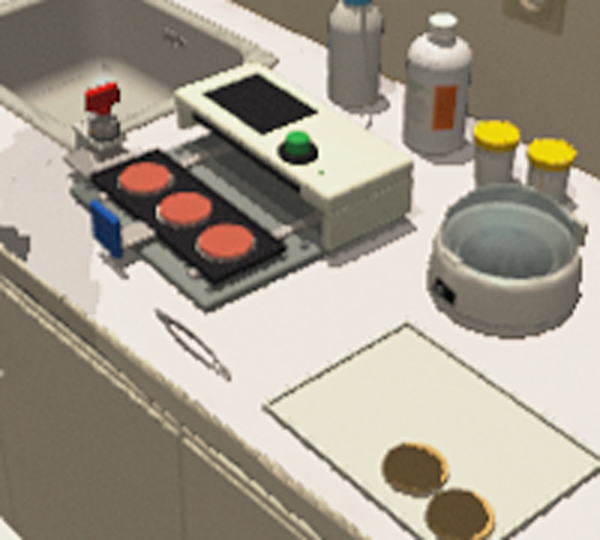

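The final view shows all three reds flat in the carriage at crop (145,177), (185,209) and (225,242). The handle is home at (106,229) and the plunger is down at its original pixels. Both tans are in the tray at (415,468) and (460,515), one of them shifted by the disturbance, and the forceps are untouched.

```bash
python3 -c "
from h import *
print(bot.job_done())"
```

```text
the job is handed in; nothing more can be done
None
```

The job is handed in: all three red dishes are flat on the carriage, which I pushed fully in, scanned (1.5 s half-press, then full press and release), pulled home and locked again with the plunger. The two tan dishes are still in the tray, one knocked aside mid-run, and I did not touch the forceps or timer. The hand-in gave no verdict.

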